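# Set and lock a three-gap jig with gauge blades, then rack the blades

### The job

Release the jig's lock lever, then slide each gauge blade on the bench into the jig's gap of its own colour until its handle sits against the face, and with all of them in place throw the lever fully over to lock the jig. Then, leaving the jig locked, draw the blades out and slide each fully home into any free slot of the wooden rack; do not disturb the mug, bottle and tin.

Things in the scene. Friction and masses are not known exactly. Their poses are not given: they have to be found in the camera images.
- blade_red: gauge blade, maybe absent: red handle 80 long x 24 wide x 20 mm thick, and a steel blade 60 long x 36 wide x 4 mm thick from the middle of its front end; 0.11 kg, balances 45 to 51 mm ahead of the origin. Starts flat on the bench. Origin: handle's centre (10 mm up when lying flat); x along the handle to the blade, y across, z through the thickness. Handle's front end (x = 40 mm) is the depth shoulder
- tip_red (a point): middle of the free end of the red blade, 100 mm ahead of the handle's centre; axes as the blade's
- gap_red (a point): middle of the mouth of the red blade's gap, in the jig's front face, under a red top piece: a level flat pocket 8 mm high, 42 wide, 66 deep, floor 55 mm above the bench. x points level into the gap, y left looking in, z up. Blade fully home: shoulder touches the face, handle's centre 40 mm in front of this point (x = -40 mm)
- blade_yellow: gauge blade, maybe absent: yellow handle 80 long x 24 wide x 20 mm thick, and a steel blade 60 long x 36 wide x 5 mm thick from the middle of its front end; 0.11 kg, balances 45 to 51 mm ahead of the origin. Starts flat on the bench. Origin: handle's centre (10 mm up when lying flat); x along the handle to the blade, y across, z through the thickness. Handle's front end (x = 40 mm) is the depth shoulder
- tip_yellow (a point): middle of the free end of the yellow blade, 100 mm ahead of the handle's centre; axes as the blade's
- gap_yellow (a point): middle of the mouth of the yellow blade's gap, in the jig's front face, under a yellow top piece: a level flat pocket 9 mm high, 42 wide, 66 deep, floor 55 mm above the bench. x points level into the gap, y left looking in, z up. Blade fully home: shoulder touches the face, handle's centre 40 mm in front of this point (x = -40 mm)
- blade_green: gauge blade, maybe absent: green handle 80 long x 24 wide x 20 mm thick, and a steel blade 60 long x 36 wide x 6 mm thick from the middle of its front end; 0.11 kg, balances 45 to 51 mm ahead of the origin. Starts flat on the bench. Origin: handle's centre (10 mm up when lying flat); x along the handle to the blade, y across, z through the thickness. Handle's front end (x = 40 mm) is the depth shoulder
- tip_green (a point): middle of the free end of the green blade, 100 mm ahead of the handle's centre; axes as the blade's
- gap_green (a point): middle of the mouth of the green blade's gap, in the jig's front face, under a green top piece: a level flat pocket 10 mm high, 42 wide, 66 deep, floor 55 mm above the bench. x points level into the gap, y left looking in, z up. Blade fully home: shoulder touches the face, handle's centre 40 mm in front of this point (x = -40 mm)
- jig: setting jig: blue block fixed to the bench, 80 deep (x), 85 mm high, y = -80 to +150 mm, gaps open on its front face at y = +110 (red), +35 (yellow), -40 mm (green). Origin: on the bench under the front face; x from the front face into the block, y left, z up. The lock lever stands on a steel block 50 x 45 x 40 mm high centred at x = -40, y = -125 mm
- lock (a joint): lock lever of the jig: 80 mm rod, 10 mm thick, with a black ball, turning about a level axis along the jig's y at jig x = -40, y = -125, z = 40 mm. Rad: 0 = released, leaning 0.5 rad to the jig's -x (front); 1.0 = locked, leaning 0.5 rad to its +x. Stops at both ends; stays where left; about 3 N at the ball moves it. Starts locked (0.9 to 1.0)
- lock_ball (a point): centre of the lever's black ball, 26 mm in diameter, 80 mm from the lever's axis; 110 mm above the bench at either stop, 120 mm in mid swing
- rack: blade rack: a pale wooden block with dark top pieces over its slots, fixed to the bench, 80 mm deep (x), 230 mm wide (y), 85 mm high. Origin: on the bench below the middle of its front face; x points from the front face into the block, y to the left
- slot_0 (a point): middle of the mouth of a rack slot (y = 75 mm in the rack's frame) at the front face: a level flat pocket 10 mm high, 42 mm wide and 66 mm deep, floor 55 mm above the bench. x points level into the slot, y left, z up; any blade fits. Fully home the handle's centre is 40 mm in front of this point
- slot_1 (a point): middle of the mouth of a rack slot (y = 0 mm in the rack's frame) at the front face: a level flat pocket 10 mm high, 42 mm wide and 66 mm deep, floor 55 mm above the bench. x points level into the slot, y left, z up; any blade fits. Fully home the handle's centre is 40 mm in front of this point
- slot_2 (a point): middle of the mouth of a rack slot (y = -75 mm in the rack's frame) at the front face: a level flat pocket 10 mm high, 42 mm wide and 66 mm deep, floor 55 mm above the bench. x points level into the slot, y left, z up; any blade fits. Fully home the handle's centre is 40 mm in front of this point
- mug: white mug, 80 mm across, 90 mm high, standing at the far side of the bench, to be left alone; origin under its centre
- oil: amber bottle, 56 mm across, 150 mm high, standing at the far side of the bench, to be left alone; origin under its centre
- tin: round tin, 70 mm across, 45 mm high, standing at the far side of the bench, to be left alone; origin under its centre
Things that resemble listed ones, but are neither listed nor needed, are in the scene too. There is more than one size of the blade_red; the one meant has the size given above.

How it is judged:
By the outcome, as a careful person would: the job done as asked, in the order asked, and still so for the second after the job is handed in, with the robot touching nothing.
Of blade_red, blade_yellow, blade_green only 2 to 3 are there at a start; the rules pass over those that are not, and their reading is None.
At some moment in a run one of blade_red, blade_yellow, blade_green may be knocked a few centimetres aside while the robot is not near it.
It also fails if it takes over 210 s, if anything falls off the work surface, if the arm or the gripper's body presses on something with over 40 N, if the wrist force passes 120 N, or if a joint passes its speed limit or range.

### The arm

A 6-joint arm with a two-finger parallel gripper is mounted at the origin on the work surface. World frame = base frame: x ahead of the robot, y to its left, z up, the work surface at z = 0. Lengths are in mm, angles in degrees, forces in N, time in s.
With the tool pointing down it reaches from about 275 to 825 mm from the base axis. Payload 5.2 kg.
Tool frame: the origin (TCP) lies on the mounting face of the last link; the fingertips stand 186 mm ahead of it and the grasp point (between the pads) lies 167 mm ahead of it; z points along the fingers, y is the line along which they close (so a half turn about z gives the same grasp; the last joint's range is limited). The gripper opens to 93 mm and grips with 3 to 60 N. Pads are 15 mm wide; open, the fingers measure 128 mm over their backs; the gripper's body (75 mm by 188 mm) begins 65 mm behind the grasp point.
Start: joints at [-80.776, 14.817, 87.949, -0, 77.235, -11.62], TCP at [195.726, -514.002, 404.753] pointing down, gripper open.
Joint ranges: [-179.93, 179.93], [-52.35, 119.4], [10.71, 147.94], [-69.91, 249.91], [12.55, 155.21], [-178.61, 178.61]. Speed limits (degrees/s): [147.25, 147.25, 180, 180, 180, 180].

### API

Orientations are given as a 3x3 rotation matrix whose columns are the frame's x, y, z axes.
In Python, from rig import telemetry, vision, robot gives the robot as it stands.
- The arm moves only by the tool move_arm, never from a script. Its argument "commands" is one flat list of numbers, 7 for each row, row after row: the shift along the world's x, y, z in mm, then the turn, a rotation vector about the world's x, y, z in degrees, then the opening, from 0 (shut) to 1 (fully open). A call has 1 to 10 rows; each row shifts and turns the commanded pose from where the row before left it; what a row does not reach is not made up. A row lasts 1/12 s, in which the tool goes at most 41.7 mm and 7.16 degrees, less where a joint would pass 70% of its speed; a pose out of reach is approached as far as the arm can. A call is refused whole if a number of a shift passes 41.7 or a number of a turn 7.16, either way. A call with a gripper value outside its range is refused whole. The fingers move at their own pace and stop on an object; "newtons" is the grip in N (left out, the last holds). Time passes only in rows, so rows that do not move let the fingers close. It gives the time, the measured TCP pose, the force, the opening and the grip force at its end, in the units of the state.
- telemetry.get_state(): the state, without advancing time (a new reading comes with each control period).
- vision.grab_frame(name): name is "scene" or "top" or "wrist"; returns a dict with "pixels" (384x512x3 uint8, red, green, blue), "range_z" (384x512 float32, mm along the optical axis (not along the pixel's ray), 0 where there is no reading), "fx", "fy", "cx", "cy" (pixels), "dist" ([k1, k2, p1, p2, k3] as OpenCV has them; the pictures are not rectified), "camera_from_world" (4x4, takes a point from world to camera coordinates); the wrist camera has in their place "T_tool_cam" (4x4, takes a point from camera to tool coordinates, whose origin is the TCP and whose axes are the flange's). Camera axes: x right, y up, looking along -z (the intrinsics and any distortion apply to the point x, -y, -z); pixel columns grow to the right and rows downward; lengths in mm; the calibration is good to about 2 mm. A picture is of the moment at which its call begins: read the wrist's pose just before it.
- robot.sign_off(): hands the job in; it is judged then, once.
The state is a dict: "time": time; "joint_positions": joint angles; "qvel": joint speeds; "joint_torque": joint torques, N m; "position": TCP position; "tcp_rot": TCP orientation; "contact_force": force on the tool from outside, world axes, zero at the start; "ft_torque": the same for the moment, N m; "grip_width": opening from 0.0 (shut) to 1.0 (fully open); "gripper_force": force on a finger pad.
Only numpy, scipy, OpenCV 4.12 (cv2) and the standard library are available. Lean on these libraries where they do the work, as an engineer would, in place of code of your own. Each camera call takes 0.05 s, during which the arm holds its last target. There are 200 camera calls.

## Working session

There is one attempt and no reset: what is moved stays moved. The work goes in short steps, Python scripts to look and compute and a tool call to move; the robot and the scene stay as the last step left them, time stands still between calls to the robot, and variables do not carry over. Pictures are saved under pics/ and viewed, at most 14 in all, crops included, and the job is handed in when it is done.

Besides the shell and the picture viewer there is one more tool, called after ">>>" by a JSON object that holds its "method" and its "body". move_arm: Moves the arm, as the interface text tells. Its arguments: {"type":"object","properties":{"commands":{"type":"array"},"newtons":{"type":"number"}},"required":["commands"]}

```bash
mkdir -p pics; cat > h.py <<'E'
import numpy as np, cv2
from rig import telemetry, vision, robot
def grab(name):
    s=telemetry.get_state(); f=vision.grab_frame(name)
    if name=="wrist":
        T=np.eye(4);T[:3,:3]=np.array(s["tcp_rot"]);T[:3,3]=s["position"]
        f["wc"]=T@np.array(f["T_tool_cam"])
    else: f["wc"]=np.linalg.inv(np.array(f["camera_from_world"]))
    return f
def cloud(f):
    h,w=f["range_z"].shape
    u,v=np.meshgrid(np.arange(w),np.arange(h))
    K=np.array([[f["fx"],0,f["cx"]],[0,f["fy"],f["cy"]],[0,0,1.]])
    p=cv2.undistortPoints(np.stack([u,v],-1).reshape(-1,1,2).astype(float),K,np.array(f["dist"],float)).reshape(h,w,2)
    z=f["range_z"].astype(float)
    P=np.stack([p[...,0]*z,-p[...,1]*z,-z],-1)
    W=P@f["wc"][:3,:3].T+f["wc"][:3,3]
    W[z==0]=np.nan
    return W
def save(f,n,crop=None,k=1):
    im=f["pixels"][...,::-1]
    if crop: im=im[crop[1]:crop[3],crop[0]:crop[2]]
    cv2.imwrite(n,cv2.resize(im,None,fx=k,fy=k,interpolation=cv2.INTER_CUBIC))
E
python3 - <<'E'
from h import *
import pickle
a=[]
for n in("scene","top"):
    f=grab(n); pickle.dump(f,open(n+".pkl","wb")); a.append(f); print(n,f["wc"].round(2).tolist())
    save(f,f"pics/{n}0.png",k=1.5)
s=telemetry.get_state();print(s)
E
```

```text
scene [[-0.81, -0.3, 0.5, 1075.74], [0.59, -0.43, 0.69, 679.67], [0.01, 0.85, 0.52, 640.77], [0.0, 0.0, 0.0, 1.0]]
top [[0.03, 0.99, -0.13, 415.04], [-1.0, 0.03, 0.01, -12.7], [0.01, 0.13, 0.99, 1069.48], [0.0, 0.0, 0.0, 1.0]]
{'time': 0.1, 'joint_positions': array([-8.07736915e+01,  1.48544584e+01,  8.80024538e+01, -7.38078029e-04,
        7.72341432e+01, -1.16179698e+01]), 'qvel': array([-0.07626213, -0.08243346, -0.25157818, -0.05989232,  0.10671284,
        0.03293332]), 'joint_torque': array([ 2.48581688e-03, -4.38211763e+01, -2.84640223e+01,  7.21784960e-02,
        3.61273088e-02, -5.79917742e-05]), 'position': array([ 195.7109175 , -513.80870198,  404.02295535]), 'tcp_rot': array([[ 9.34549995e-01,  3.55831752e-01, -2.67207031e-04],
       [ 3.55831720e-01, -9.34548732e-01,  1.56664189e-03],
       [ 3.07742937e-04, -1.55918590e-03, -9.99998737e-01]]), 'contact_force': array([-0.45681929,  0.18606   ,  0.1452049 ]), 'ft_torque': array([0.05410435, 0.01047568, 0.03556895]), 'gripper_force': 0.0, 'grip_width': 1.0010953580966957}
```

View pics/top0.png

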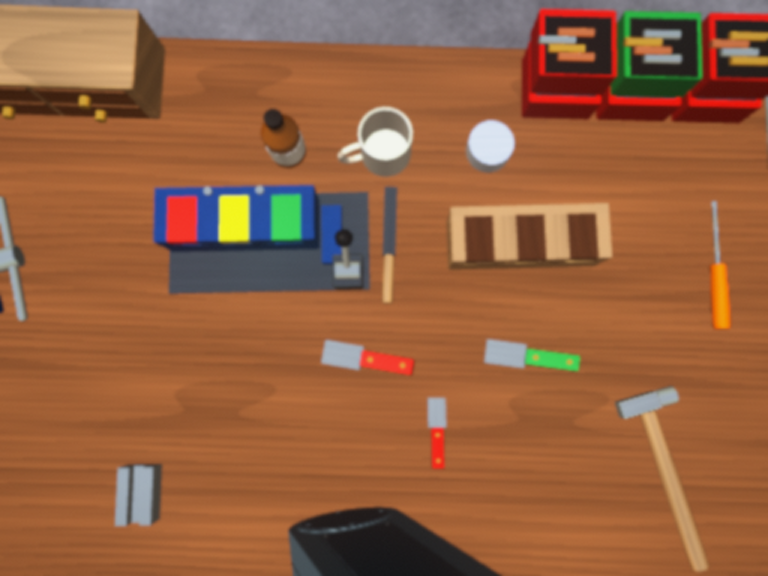

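View pics/scene0.png

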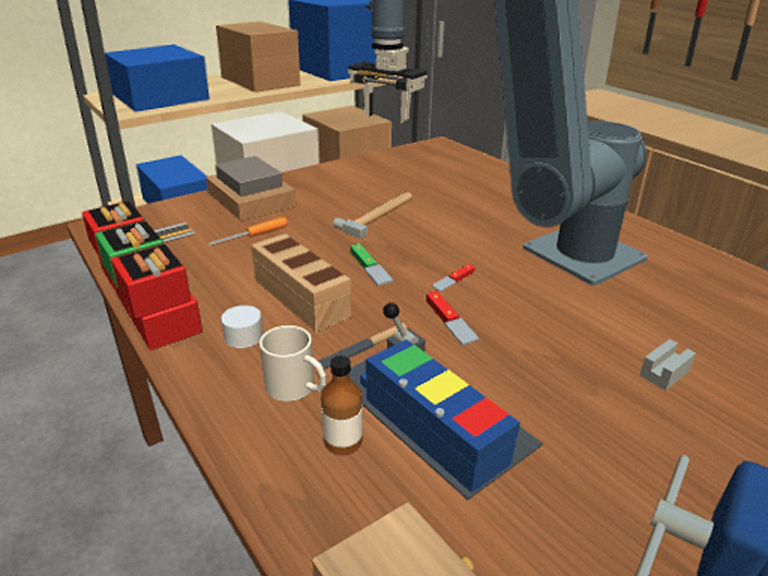

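The top view shows:
- Large red blade at (368,357)/1.5.
- Small red decoy at (437,433)/1.5.
- Green blade at (532,355)/1.5.
- A knife at (388,245)/1.5, which is another decoy.
- No yellow blade.
- Jig at (235,215)/1.5, with the lever ball at (344,238)/1.5.
- Rack at (530,235)/1.5.

Candidates for blade_red are (368,357) and (437,433). I'll measure both.

```bash
cat >> h.py <<'E'
def hsvm(f,col):
    h=cv2.cvtColor(f["pixels"],cv2.COLOR_RGB2HSV); H,S,V=[h[...,i].astype(int) for i in range(3)]
    if col=="red": return ((H<6)|(H>174))&(S>180)&(V>90)
    if col=="green": return (H>50)&(H<75)&(S>150)
    if col=="yellow": return (H>25)&(H<35)&(S>180)
    if col=="steel": return (S<70)&(V>90)
def rects(f,col,zlo,zhi,mn=60):
    W=cloud(f); m=hsvm(f,col)&(W[...,2]>zlo)&(W[...,2]<zhi)
    n,l,st,c=cv2.connectedComponentsWithStats(m.astype(np.uint8))
    for i in range(1,n):
        if st[i,4]<mn: continue
        p=W[l==i]; r=cv2.minAreaRect(p[:,:2].astype(np.float32))
        print(col,"px",c[i].round(1),st[i,4],"z",np.median(p[:,2]).round(1),"c",np.round(r[0],1),"sz",np.round(r[1],1),"ang",round(r[2],2))
E
python3 - <<'E'
from h import *
import pickle
f=pickle.load(open("top.pkl","rb"))
for c in("red","green","yellow"): 
    rects(f,c,-5,40); rects(f,c,60,110)
W=cloud(f)
h=cv2.cvtColor(f["pixels"],cv2.COLOR_RGB2HSV)
reg=lambda u0,v0,u1,v1:(slice(int(v0/1.5),int(v1/1.5)),slice(int(u0/1.5),int(u1/1.5)))
for nm,r in(("jig",(140,170,325,260)),("rack",(435,190,625,280))):
    P=W[reg(*r)].reshape(-1,3);P=P[(P[:,2]>78)&(P[:,2]<92)]
    R=cv2.minAreaRect(P[:,:2].astype(np.float32)); print(nm,len(P),np.median(P[:,2]),R)
P=W[reg(325,215,365,290)].reshape(-1,3);Q=P[P[:,2]>100];print("ball",Q.mean(0),Q.max(0),Q.min(0),len(Q))
Q=P[(P[:,2]>33)&(P[:,2]<45)];print("blk",Q.max(0),Q.min(0))
P=W[reg(370,180,405,310)].reshape(-1,3);print("knife",np.nanmin(P,0),np.nanmax(P,0))
for u,v in((285,140),(385,140),(490,140)): print(W[int(v/1.5),int(u/1.5)])
E
```

```text
red px [354.   64.7] 208 z 22.8 c [ 856.7 -222.7] sz [121.4  59. ] ang 40.55
red px [258.2 241.5] 332 z 25.5 c [431.6  -4.2] sz [76.9 25.2] ang 81.77
red px [291.4 298.6] 190 z 18.7 c [305.2 -81.9] sz [59.  19.4] ang 1.02
red px [392.3  61.9] 855 z 69.8 c [ 838.8 -306. ] sz [248.2  91. ] ang 69.19
red px [480.1  67.7] 409 z 70.1 c [ 832.6 -497.9] sz [109.   22.7] ang 84.23
red px [120.7 146.5] 563 z 84.9 c [627.1 298.6] sz [65.5 40. ] ang 3.0
green px [368.  239.5] 237 z 25.3 c [ 443.3 -250.8] sz [76.2 20. ] ang 83.91
green px [190.5 145.1] 546 z 85.1 c [635.5 148.6] sz [66.7 37.9] ang 2.64
yellow px [155.5 145.7] 538 z 85.2 c [631.4 224.3] sz [66.1 38.3] ang 3.38
jig 3868 85.12010419332518 ((639.5966186523438, 225.12362670898438), (82.9598159790039, 229.48577880859375), 2.9416561126708984)
rack 3905 85.3964142701376 ((623.9964599609375, -206.25286865234375), (81.21553802490234, 232.54965209960938), 3.1137945652008057)
ball [600.22480242  62.31570814 120.55639098] [613.0436127   74.21414103 128.65105554] [589.77067542  50.75435771 100.80524191] 118
blk [590.63329898  84.48320621  44.77306363] [541.38796377  37.78435966  33.60879462]
knife [515.14979528 -26.70417922  -5.49353406] [720.46699705  33.62193969  22.26247923]
[744.05436104 151.4201205  106.91064195]
[784.0334968   11.618939     4.62491762]
[ 774.32968258 -150.04622129   46.6677367 ]
```

>>> {"method": "move_arm", "body": {"commands": [18,31,0,0,0,-0.9,0,18,31,0,0,0,-0.9,0,18,31,0,0,0,-0.9,0,18,31,0,0,0,-0.9,0,18,31,0,0,0,-0.9,0,18,31,0,0,0,-0.9,0,18,31,0,0,0,-0.9,0,18,31,0,0,0,-0.9,0,18,31,0,0,0,-0.9,0,18,31,0,0,0,-0.9,0]}}

```text
time: 0.93
position: [376.1, -202.2, 404.6]
tcp_rot: [[0.979, 0.204, -0.0], [0.204, -0.979, 0.0], [-0.0, -0.0, -1.0]]
contact_force: [0.8, 0.4, -0.0]
grip_width: 0.334
gripper_force: 0.0
```

>>> {"method": "move_arm", "body": {"commands": [18,31,0,0,0,-0.9,0,18,31,0,0,0,-0.9,0,18,31,0,0,0,-0.9,0,18,31,0,0,0,-0.9,0,18,31,0,0,0,-0.9,0,18,31,0,0,0,-0.9,0,18,31,0,0,0,-0.9,0,18,31,0,0,0,-0.9,0,18,31,0,0,0,-0.9,0,0,0,0,0,0,0,0]}}

```text
time: 1.77
position: [539.5, 79.6, 404.1]
tcp_rot: [[0.998, 0.069, 0.001], [0.069, -0.998, 0.003], [0.001, -0.003, -1.0]]
contact_force: [-0.3, -0.5, -0.4]
grip_width: 0.008
gripper_force: 0.0
```

```bash
python3 - <<'E'
from h import *
s=telemetry.get_state();print(s["position"].round(1),s["tcp_rot"].round(3).tolist(),s["joint_positions"].round(0))
f=grab("wrist"); print(np.round(f["T_tool_cam"],3).tolist(),f["fx"]); save(f,"pics/w1.png",k=1.5)
import pickle; pickle.dump(f,open("w1.pkl","wb"))
E
```

```text
[539.5  79.6 404.1] [[0.998, 0.069, 0.001], [0.069, -0.998, 0.003], [0.001, -0.003, -1.0]] [-3. 14. 89.  0. 77. 83.]
[[0.0, 0.965, 0.263, 72.526], [1.0, -0.0, 0.0, -1.377], [0.0, 0.263, -0.965, 19.87], [0.0, 0.0, 0.0, 1.0]] 272.2703605752809
```

View pics/w1.png

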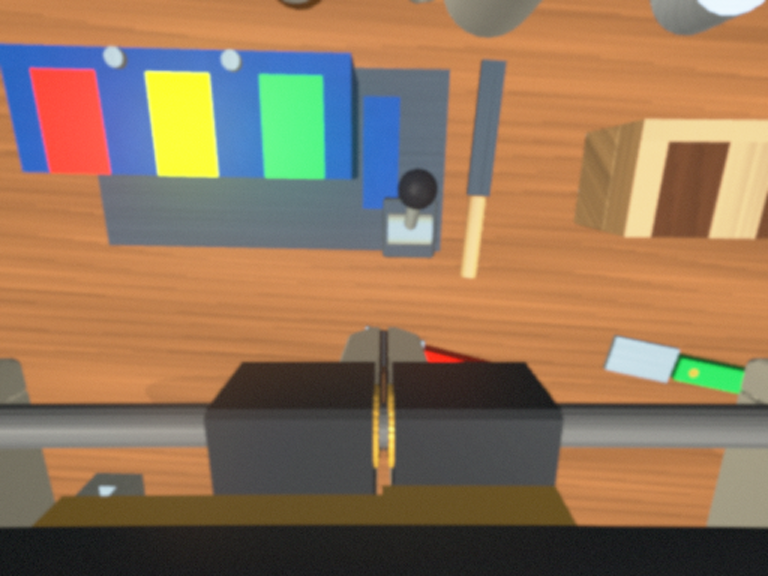

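The wrist view shows the jig from (0,45) to (352,180), the lever ball at (417,188) leaning into the locked position, and the rack at the right. I'll refine these positions from this frame.

```bash
python3 - <<'E'
from h import *
import pickle
f=pickle.load(open("w1.pkl","rb"));W=cloud(f)
for c in("red","green","yellow"): rects(f,c,60,110)
reg=lambda u0,v0,u1,v1:(slice(int(v0/1.5),int(v1/1.5)),slice(int(u0/1.5),int(u1/1.5)))
P=W[reg(0,30,360,200)].reshape(-1,3);P=P[(P[:,2]>79)&(P[:,2]<92)]
print("jig",np.median(P[:,2]),cv2.minAreaRect(P[:,:2].astype(np.float32)),P.min(0),P.max(0))
# front edge line fit: min x per y bin
ys=np.arange(P[:,1].min()+5,P[:,1].max()-5,4)
e=[(y,np.percentile(P[abs(P[:,1]-y)<2,0],1)) for y in ys]; print("front",np.polyfit(*np.array(e).T,1), "x at y=150,225,300",np.polyval(np.polyfit(*np.array(e).T,1),[150,225,300]))
P=W[reg(395,165,440,212)].reshape(-1,3);Q=P[P[:,2]>100];print("ball",Q.mean(0),Q.max(0),Q.min(0),len(Q))
P=W[reg(383,195,440,262)].reshape(-1,3);Q=P[(P[:,2]>33)&(P[:,2]<45)];print("blk",Q.max(0),Q.min(0))
P=W[reg(360,95,400,190)].reshape(-1,3);print("bracket",np.median(P,0))
E
```

```text
red px [46.2 80. ] 2437 z 85.2 c [630.4 301.2] sz [64.  39.6] ang 2.59
green px [195.7  83.4] 2509 z 85.2 c [638.3 151.3] sz [65.1 41.1] ang 2.79
yellow px [121.2  82. ] 2516 z 85.2 c [634.5 226.2] sz [64.  39.8] ang 2.47
jig 85.21637518799764 ((641.5811767578125, 227.25967407226562), (80.78717041015625, 232.3583984375), 3.0384812355041504) [596.0074184  109.34708041  81.32972165] [687.31421216 343.4404852   91.89268744]
front [-4.94205043e-02  6.13630826e+02] x at y=150,225,300 [606.21775076 602.51121294 598.80467511]
ball [604.76607265  64.87611732 121.07369398] [616.71217565  77.00636314 126.52516609] [591.86667836  51.93652351 112.23216719] 572
blk [594.9038648   85.92154707  44.90481072] [543.9113678   39.198831    35.58458248]
bracket [nan nan nan]
```

>>> {"method": "move_arm", "body": {"commands": [36,-4,0,0,0,-0.3,0,36,-4,0,0,0,-0.3,0,36,-4,0,0,0,-0.3,0,0,0,0,0,0,0,0,0,0,-30,0,0,0,0,0,0,-30,0,0,0,0,0,0,-30,0,0,0,0,0,0,-30,0,0,0,0,0,0,0,0,0,0,0,0,0,0,0,0,0,0]}}

```text
time: 2.65
position: [644.6, 62.0, 283.3]
tcp_rot: [[0.999, 0.049, -0.005], [0.049, -0.999, 0.0], [-0.005, -0.0, -1.0]]
contact_force: [-0.2, 0.0, 0.7]
grip_width: 0.002
gripper_force: 0.0
```

```bash
python3 - <<'E'
from h import *
s=telemetry.get_state();print(s["position"].round(1),s["tcp_rot"].round(3).tolist())
f=grab("top"); save(f,"pics/t2.png",(180,100,320,200),5)
E
```

```text
[644.6  62.  283.3] [[0.999, 0.049, -0.005], [0.049, -0.999, 0.0], [-0.005, -0.0, -1.0]]
```

View pics/t2.png

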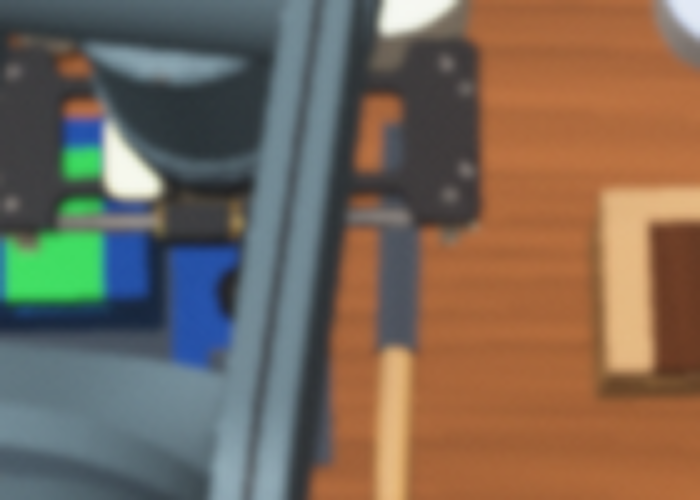

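The arm occludes most of this top view, but the ball is at about (228,290) in the crop, on the robot side of the fingers. I'll push towards the robot.

>>> {"method": "move_arm", "body": {"commands": [-12,-0.6,0,0,0,0,0,-12,-0.6,0,0,0,0,0,-12,-0.6,0,0,0,0,0,-12,-0.6,0,0,0,0,0,-12,-0.6,0,0,0,0,0,-12,-0.6,0,0,0,0,0,-6,-0.3,0,0,0,0,0,-6,-0.3,0,0,0,0,0,0,0,0,0,0,0,0]}}

```text
time: 3.45
position: [561.6, 58.6, 286.7]
tcp_rot: [[0.999, 0.05, 0.003], [0.05, -0.999, -0.0], [0.003, 0.0, -1.0]]
contact_force: [0.9, 0.1, 1.0]
grip_width: 0.01
gripper_force: 0.6
```

>>> {"method": "move_arm", "body": {"commands": [-4,-0.2,0,0,0,0,0,-2,-0.2,0,0,0,0,0,0,0,0,0,0,0,0]}}

```text
time: 3.7
position: [555.7, 58.3, 284.6]
tcp_rot: [[0.999, 0.05, -0.0], [0.05, -0.999, -0.0], [-0.0, 0.0, -1.0]]
contact_force: [2.8, -0.7, 1.2]
grip_width: 0.005
gripper_force: 0.9
```

>>> {"method": "move_arm", "body": {"commands": [-3,-0.2,0,0,0,0,0,-3,-0.2,0,0,0,0,0,0,0,0,0,0,0,0,0,0,0,0,0,0,0]}}

```text
time: 4.03
position: [552.0, 58.0, 284.7]
tcp_rot: [[0.999, 0.049, 0.007], [0.049, -0.999, 0.001], [0.007, -0.0, -1.0]]
contact_force: [12.9, 2.0, -7.6]
grip_width: 0.004
gripper_force: 6.4
```

>>> {"method": "move_arm", "body": {"commands": [-3,-0.2,0,0,0,0,0,0,0,0,0,0,0,0,0,0,0,0,0,0,0]}}

```text
time: 4.28
position: [550.8, 57.9, 284.9]
tcp_rot: [[0.999, 0.049, 0.013], [0.049, -0.999, 0.001], [0.013, -0.0, -1.0]]
contact_force: [20.6, 2.8, -14.1]
grip_width: 0.006
gripper_force: 10.2
```

>>> {"method": "move_arm", "body": {"commands": [-3,-0.2,0,0,0,0,0,0,0,0,0,0,0,0,0,0,0,0,0,0,0]}}

```text
time: 4.53
position: [549.6, 57.8, 285.1]
tcp_rot: [[0.999, 0.048, 0.018], [0.048, -0.999, 0.001], [0.018, -0.001, -1.0]]
contact_force: [28.0, 4.5, -21.5]
grip_width: 0.002
gripper_force: 14.0
```

>>> {"method": "move_arm", "body": {"commands": [15,0.8,0,0,0,0,0,5,0,20,0,0,0,0,0,0,40,0,0,0,0,0,0,40,0,0,0,0.5,-20,-10,0,0,0,6.6,0.5,-20,-10,0,0,0,6.6,0.5,-20,-10,0,0,0,6.6,0.5,-20,-10,0,0,0,6.6,0.5,-20,-10,0,0,0,6.6,0.5,-20,-10,0,0,0,6.6,0.5]}}

```text
time: 5.37
position: [442.1, -1.7, 384.0]
tcp_rot: [[0.734, 0.679, -0.003], [0.679, -0.734, 0.001], [-0.002, -0.003, -1.0]]
contact_force: [-0.2, -0.6, 0.5]
grip_width: 0.455
gripper_force: 0.0
```

>>> {"method": "move_arm", "body": {"commands": [-15,0,0,0,0,6.6,0.5,0,0,0,0,0,6.6,0.5,0,0,0,0,0,6.6,0.5,0,0,0,0,0,6.6,0.5,0,0,0,0,0,6.6,0.5,0,0,0,0,0,6.6,0.5,0,0,0,0,0,0,0.5,0,0,0,0,0,0,0.5,0,0,0,0,0,0,0.5]}}

```text
time: 6.12
position: [428.5, -1.5, 384.5]
tcp_rot: [[0.142, 0.99, -0.001], [0.99, -0.142, 0.0], [0.0, -0.001, -1.0]]
contact_force: [-0.0, -0.0, 0.4]
grip_width: 0.5
gripper_force: 0.0
```

```bash
python3 - <<'E'
from h import *
s=telemetry.get_state();print(s["position"].round(1),s["tcp_rot"].round(3).tolist(),s["joint_positions"].round(0))
f=grab("wrist");save(f,"pics/w2.png",k=1.5)
for c in("red","green","yellow"): rects(f,c,-5,40)
f=grab("scene");save(f,"pics/s2.png",(200,150,400,350),3)
f=grab("top")
W=cloud(f);print("top-view:")
for c in("red","green","yellow"): rects(f,c,-5,40)
E
```

```text
[428.5  -1.5 384.5] [[0.142, 0.99, -0.001], [0.99, -0.142, 0.0], [0.0, -0.001, -1.0]] [-15.   3. 105.  -0.  72.  -7.]
red px [260.4 174.5] 966 z 25.1 c [433.4  -0.6] sz [76.3 23.5] ang 82.26
red px [174.8 238.1] 151 z 18.3 c [302.  -77.8] sz [35.8 14.5] ang 2.41
green px [289.5 318.7] 225 z 21.4 c [ 447.2 -224.5] sz [31.  19.7] ang 82.78
top-view:
red px [363.3  68.5] 331 z 24.4 c [ 849.8 -235.8] sz [141.8  68.5] ang 48.13
red px [408.6  75.7] 95 z 16.1 c [ 828.6 -371.5] sz [99.2 21.8] ang 76.53
green px [367.9 239.5] 232 z 24.9 c [ 442.8 -251.1] sz [74.5 19.6] ang 84.78
```

View pics/w2.png

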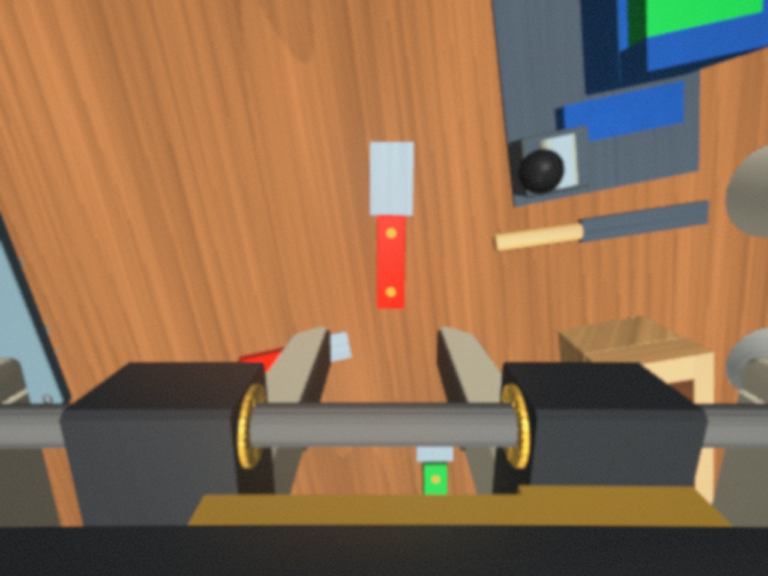

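View pics/s2.png

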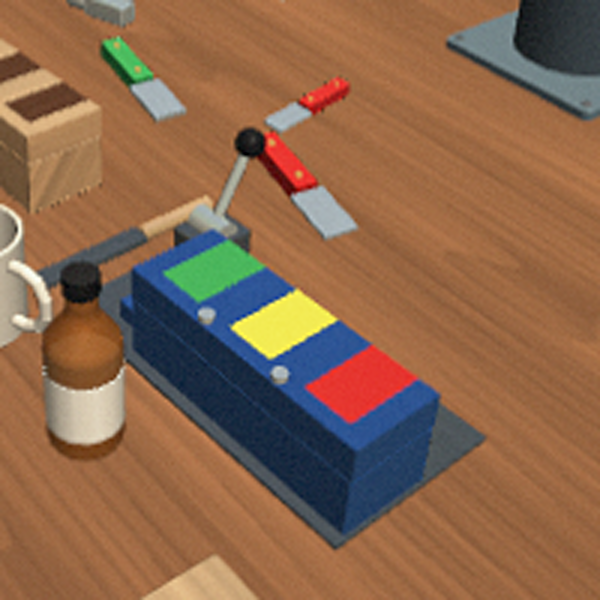

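The lever now leans to the front, so it is released. The red blade is at (391,225) and matches the 80x24 handle with the 36-wide blade; the decoy at (260,355) is smaller. Before grasping I'll check the heights near the blade.

```bash
python3 - <<'E'
from h import *
f=grab("wrist");W=cloud(f)
for u,v in((391,235),(391,262),(391,285),(391,180),(391,160),(330,220),(330,260),(430,260),(330,160),(640,110)):
    r=W[int(v/1.5)-2:int(v/1.5)+3,int(u/1.5)-2:int(u/1.5)+3].reshape(-1,3);print(u,v,np.median(r,0).round(1))
m=hsvm(f,"red")&(W[...,2]>5)&(W[...,2]<40); 
for v in range(142,206,6):
    c=np.where(m[v,230:290])[0]+230
    if len(c): print(v,c.min(),c.max(),W[v,c,:].mean(0).round(1))
m=hsvm(f,"steel")
for v in range(94,142,6):
    c=np.where(m[v,230:290])[0]+230
    if len(c): print(v,c.min(),c.max(),W[v,c,:].mean(0).round(1))
E
```

```text
391 235 [nan nan nan]
391 262 [434.3   1.   25. ]
391 285 [431.5 -19.   28. ]
391 180 [443.5  66.8   8.2]
391 160 [445.8  83.6   5.7]
330 220 [386.4  41.    0.4]
330 260 [380.3   5.2   0. ]
430 260 [469.2  -7.5  -0. ]
330 160 [3.953e+02 9.090e+01 3.000e-01]
640 110 [nan nan nan]
148 251 269 [438.7  33.2  20.6]
154 251 269 [437.7  25.9  21.4]
160 251 269 [436.7  18.5  22.6]
166 251 268 [435.   11.3  23.9]
172 251 268 [434.    3.8  24.7]
178 251 268 [432.9  -3.8  25.5]
184 251 268 [431.9 -11.3  26.6]
190 251 268 [430.8 -18.9  27.8]
196 251 268 [429.8 -26.6  28.5]
202 251 268 [428.7 -34.2  29.9]
94 247 274 [nan nan nan]
100 246 275 [nan nan nan]
106 246 275 [446.4  83.5   5.8]
112 246 275 [445.4  76.3   6.4]
118 246 275 [444.4  69.1   7.4]
124 246 274 [442.8  61.9   8.6]
130 246 274 [441.8  54.6   9.7]
136 246 274 [440.7  47.2  10.4]
```

The blade rests nose-down by about 7.6°, on its tip and shoulder. I'll tilt the tool to match, grasp 8 mm ahead of the handle centre, and level it afterwards.

>>> {"method": "move_arm", "body": {"commands": [5,15.4,0,-3.75,0.5,0,0.5,4.2,15.4,0,-3.75,0.5,0,0.5,0,0,-40,0,0,0,0.5,0,0,-40,0,0,0,0.5,0,0,-40,0,0,0,0.5,0,0,-40,0,0,0,0.5,0,0,-20,0,0,0,0.5,0,0,-8,0,0,0,0.5,0,0,0,0,0,0,0.5,0,0,0,0,0,0,0.5]}}

```text
time: 7.15
position: [438.5, 29.1, 197.3]
tcp_rot: [[0.138, 0.99, -0.017], [0.982, -0.139, -0.131], [-0.132, 0.001, -0.991]]
contact_force: [1.0, -0.1, 0.2]
grip_width: 0.503
gripper_force: 0.0
```

```bash
python3 - <<'E'
from h import *
s=telemetry.get_state();p=s["position"];R=s["tcp_rot"];print(p.round(1),R.round(3).tolist(),"tip",(p+186*R[:,2]).round(1))
f=grab("wrist");rects(f,"red",-5,40); save(f,"pics/w3.png",(130,80,390,290),3)
E
```

```text
[438.5  29.1 197.3] [[0.138, 0.99, -0.017], [0.982, -0.139, -0.131], [-0.132, 0.001, -0.991]] tip [435.4   4.8  13. ]
red px [255.2 227.2] 2900 z 23.3 c [435.1  13.6] sz [53.2 25.3] ang 81.38
red px [254.5 300. ] 168 z 29.9 c [428.6 -36.2] sz [ 4.9 23.4] ang 83.95
```

View pics/w3.png

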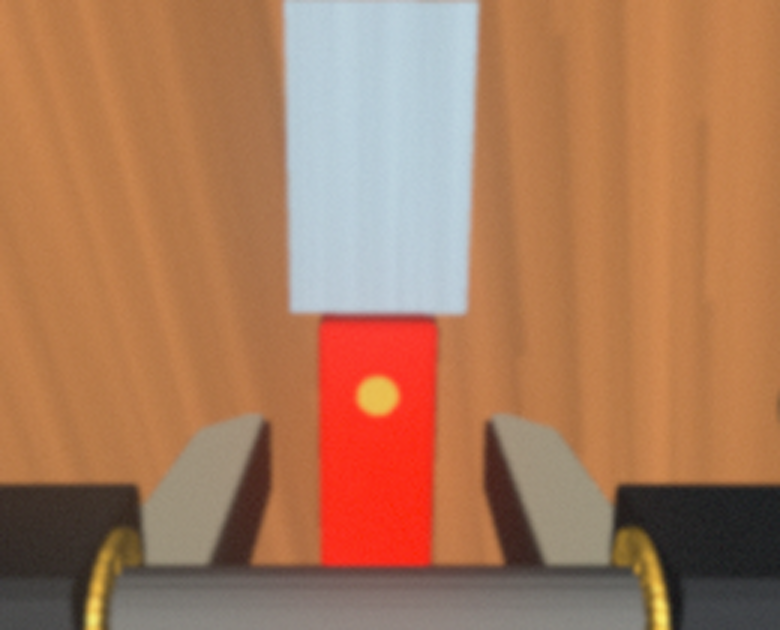

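The red handle is centred between the open fingers and aligned with them. I'll descend and grip.

>>> {"method": "move_arm", "body": {"commands": [0,0,-9,0,0,0,0.5,0,0,0,0,0,0,0.5,0,0,0,0,0,0,0,0,0,0,0,0,0,0,0,0,0,0,0,0,0,0,0,0,0,0,0,0,0,0,0,0,0,0,0,0,0,0,0,0,0,0], "newtons": 50}}

```text
time: 7.87
position: [438.0, 29.2, 188.0]
tcp_rot: [[0.137, 0.99, -0.017], [0.982, -0.138, -0.131], [-0.132, 0.001, -0.991]]
contact_force: [-0.7, 0.1, 2.0]
grip_width: 0.252
gripper_force: 49.9
```

>>> {"method": "move_arm", "body": {"commands": [0,0,20,0,0,0,0,0,0,30,0,0,0,0,0,0,30,3.75,-0.5,0,0,0,0,30,3.75,-0.5,0,0,0,0,0,0,0,0,0,0,0,0,0,0,0,0]}}

```text
time: 8.37
position: [438.4, 28.7, 299.2]
tcp_rot: [[0.139, 0.99, 0.004], [0.99, -0.139, -0.001], [-0.001, 0.004, -1.0]]
contact_force: [0.3, 0.4, -0.9]
grip_width: 0.257
gripper_force: 49.9
```

```bash
cat >> h.py <<'E'
def held(f,col,zr=60):
    """handle axis in tool frame from top surface points of held handle + steel"""
    s=telemetry.get_state();p=s["position"];R=s["tcp_rot"];print("tcp",p.round(1),R.round(3).tolist())
    W=cloud(f);T=(W-p)@R
    out={}
    for nm,m in(("h",hsvm(f,col)),("s",hsvm(f,"steel"))):
        k=m&(abs(T[...,1])<22)&(T[...,2]>140)&(T[...,2]<200)&(T[...,0]>0)&(T[...,0]<110)
        if nm=="s": k&=(T[...,0]>40)
        n,l,st,c=cv2.connectedComponentsWithStats(k.astype(np.uint8)); 
        k=l==1+np.argmax(st[1:,4]); Q=T[k]
        r=cv2.minAreaRect(Q[:,:2].astype(np.float32))
        a=np.linalg.lstsq(np.c_[Q[:,:2],np.ones(len(Q))],Q[:,2],rcond=None)[0]
        print(nm,len(Q),"tool xy rect",np.round(r[0],1),np.round(r[1],1),round(r[2],2),"z",np.median(Q[:,2]).round(1),"slopes",a.round(3),"xmin/max",np.percentile(Q[:,0],[1,99]).round(1),"ymean",Q[:,1].mean().round(1))
E
python3 - <<'E'
from h import *
f=grab("wrist");save(f,"pics/w4.png",(130,80,390,290),3);held(f,"red")
E
```

```text
tcp [437.7  29.  297.8] [[0.139, 0.99, 0.001], [0.99, -0.139, -0.001], [-0.001, 0.001, -1.0]]
h 2081 tool xy rect [16.4  0.9] [32.8 24.5] 0.41 z 164.2 slopes [ 1.70000e-02 -9.00000e-03  1.63945e+02] xmin/max [ 0.4 32.6] ymean 0.9
s 6384 tool xy rect [66.3  1.5] [52.6 36.2] 0.11 z 172.0 slopes [-2.00000e-03 -3.00000e-03  1.72133e+02] xmin/max [40.6 92.2] ymean 1.5
```

The blade is held level and square. Next I'll carry it to the jig and look at the face from a settled pose.

>>> {"method": "move_arm", "body": {"commands": [5,21,20,0,0,-6.6,0,5,21,20,0,0,-6.6,0,5,21,20,0,0,-6.6,0,5,21,20,0,0,-6.6,0,5,21,20,0,0,-6.6,0,5,21,0,0,0,-6.6,0,5,21,0,0,0,-6.6,0,5,21,0,0,0,-6.6,0,5,21,0,0,0,-6.6,0,5,21,0,0,0,-6.6,0]}}

```text
time: 9.25
position: [487.7, 240.4, 395.2]
tcp_rot: [[0.963, 0.271, -0.004], [0.271, -0.963, -0.002], [-0.005, 0.001, -1.0]]
contact_force: [0.1, -0.6, -0.5]
grip_width: 0.256
gripper_force: 49.9
```

>>> {"method": "move_arm", "body": {"commands": [5,21,0,0,0,-6.6,0,5,21,0,0,0,-6.4,0,0,5,0,0,0,0,0,0,0,0,0,0,0,0,0,0,0,0,0,0,0,0,0,0,0,0,0,0,0,0,0,0,0,0,0,0,0,0,0,0,0,0]}}

```text
time: 9.92
position: [497.9, 285.3, 397.8]
tcp_rot: [[0.999, 0.053, -0.0], [0.053, -0.999, -0.0], [-0.0, 0.0, -1.0]]
contact_force: [-0.6, 0.4, -0.8]
grip_width: 0.255
gripper_force: 49.9
```

```bash
cat >> h.py <<'E'
def block(f,zt=85,box=None):
    W=cloud(f);P=W[(abs(W[...,2]-zt)<4)]
    if box: P=P[(P[:,0]>box[0])&(P[:,0]<box[1])&(P[:,1]>box[2])&(P[:,1]<box[3])]
    ys=np.arange(P[:,1].min()+6,P[:,1].max()-6,3)
    e=np.array([(y,np.percentile(P[abs(P[:,1]-y)<1.5,0],2)) for y in ys if (abs(P[:,1]-y)<1.5).sum()>20])
    k=np.polyfit(*e.T,1); print("front line",k.round(4),"yaw",np.degrees(np.arctan(-k[0])).round(2),"ext",P.min(0).round(1),P.max(0).round(1))
    return k
E
python3 - <<'E'
from h import *
f=grab("wrist");held(f,"red");k=block(f,box=(560,720,100,380))
for c in("red","green","yellow"): rects(f,c,75,95)
print("face x at y=301:",np.polyval(k,301)); save(f,"pics/w5.png")
E
```

```text
tcp [498.  285.4 397.9] [[0.999, 0.053, 0.0], [0.053, -0.999, -0.0], [0.0, 0.0, -1.0]]
h 1971 tool xy rect [15.6 -1.5] [31.2 24.6] 0.01 z 165.7 slopes [1.70000e-02 6.00000e-03 1.65399e+02] xmin/max [ 0.3 30.8] ymean -1.4
s 6185 tool xy rect [65.5 -0.8] [51.2 36.1] 0.44 z 173.6 slopes [ -0.     -0.    173.624] xmin/max [40.5 90.3] ymean -0.8
front line [-1.550000e-02  6.086269e+02] yaw 0.89 ext [595.8 109.6  81. ] [683.3 342.1  89. ]
red px [248.   44.8] 2606 z 85.1 c [635.1 301.4] sz [55.9 40.3] ang 1.98
green px [402.4  49.9] 3111 z 85.0 c [638.  151.2] sz [66.1 42.1] ang 3.5
yellow px [324.9  50.6] 3095 z 85.1 c [634.  225.8] sz [65.6 40.9] ang 2.84
face x at y=301: 603.9469601630021
```

>>> {"method": "move_arm", "body": {"commands": [-30.5,5.7,-40,0,0,0,0,0,0,-40,0,0,0,0,0,0,-40,0,0,0,0,0,0,-30,0,0,0,0,0,0,-13,0,0,0,0,0,0,0,0,0,0,0,0,0,0,0,0,0,0,0,0,0,0,0,0,0,0,0,0,0,0,0,0]}}

```text
time: 10.72
position: [473.7, 291.0, 243.7]
tcp_rot: [[0.999, 0.053, 0.004], [0.053, -0.999, 0.001], [0.004, -0.001, -1.0]]
contact_force: [-0.6, -0.7, -0.7]
grip_width: 0.253
gripper_force: 49.9
```

```bash
python3 - <<'E'
from h import *
f=grab("wrist");held(f,"red");W=cloud(f)
save(f,"pics/w6.png",k=1.5)
E
```

```text
tcp [473.6 291.1 243.7] [[0.999, 0.053, 0.003], [0.053, -0.999, 0.001], [0.003, -0.001, -1.0]]
h 1978 tool xy rect [15.8 -1.7] [24.8 31.4] 89.85 z 165.5 slopes [ 1.50000e-02 -0.00000e+00  1.65231e+02] xmin/max [ 0.4 31.1] ymean -1.4
s 6232 tool xy rect [65.6 -0.7] [51.3 36.2] 0.4 z 173.4 slopes [-0.00000e+00  1.00000e-03  1.73409e+02] xmin/max [40.6 90.7] ymean -0.8
```

View pics/w6.png

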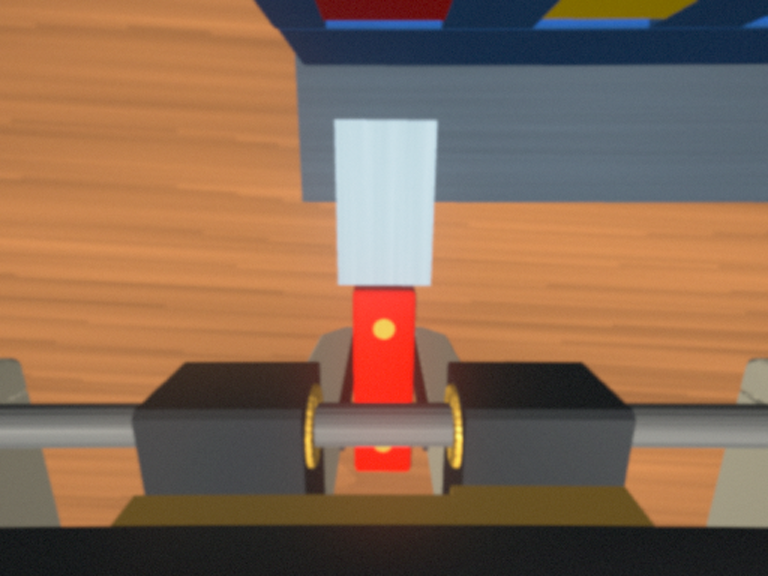

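The blade tip is at (385,120) and the red gap is centred at about (387,22). They line up laterally to within a millimetre, so I'll lower and insert.

>>> {"method": "move_arm", "body": {"commands": [0,-0.6,-9.2,0,0,0,0,0,0,0,0,0,0,0,0,0,0,0,0,0,0,10,0.5,0,0,0,0,0,10,0.5,0,0,0,0,0,8,0.4,0,0,0,0,0,8,0.4,0,0,0,0,0,8,0.4,0,0,0,0,0,0,0,0,0,0,0,0]}}

```text
time: 11.52
position: [518.9, 292.4, 232.7]
tcp_rot: [[0.999, 0.052, 0.002], [0.052, -0.999, 0.0], [0.002, -0.0, -1.0]]
contact_force: [0.6, -0.2, -0.6]
grip_width: 0.253
gripper_force: 49.9
```

>>> {"method": "move_arm", "body": {"commands": [8,0.5,1.6,0,0,0,0,8,0.5,0,0,0,0,0,8,0.5,0,0,0,0,0,8,0.5,0,0,0,0,0,6,0.4,0,0,0,0,0,0,0,0,0,0,0,0]}}

```text
time: 12.02
position: [556.3, 294.8, 234.2]
tcp_rot: [[0.999, 0.053, 0.001], [0.053, -0.999, 0.0], [0.001, -0.0, -1.0]]
contact_force: [-0.1, 0.5, -0.2]
grip_width: 0.258
gripper_force: 49.9
```

>>> {"method": "move_arm", "body": {"commands": [3,0.2,0,0,0,0,0,3,0.2,0,0,0,0,0,0,0,0,0,0,0,0,0,0,0,0,0,0,0]}}

```text
time: 12.35
position: [560.7, 295.3, 234.2]
tcp_rot: [[0.999, 0.053, -0.0], [0.053, -0.999, -0.0], [-0.0, 0.0, -1.0]]
contact_force: [0.1, -0.3, -0.3]
grip_width: 0.252
gripper_force: 49.9
```

>>> {"method": "move_arm", "body": {"commands": [2,0.1,0,0,0,0,0,2,0.1,0,0,0,0,0,0,0,0,0,0,0,0,0,0,0,0,0,0,0]}}

```text
time: 12.68
position: [564.9, 295.5, 234.3]
tcp_rot: [[0.999, 0.053, 0.0], [0.053, -0.999, 0.0], [0.0, -0.0, -1.0]]
contact_force: [-0.5, 1.0, -0.8]
grip_width: 0.252
gripper_force: 49.9
```

>>> {"method": "move_arm", "body": {"commands": [2,0.1,0,0,0,0,0,2,0.1,0,0,0,0,0,0,0,0,0,0,0,0,0,0,0,0,0,0,0]}}

```text
time: 13.02
position: [567.7, 295.7, 233.9]
tcp_rot: [[0.999, 0.053, -0.004], [0.053, -0.999, -0.001], [-0.004, 0.001, -1.0]]
contact_force: [-5.9, -0.9, 2.1]
grip_width: 0.25
gripper_force: 49.9
```

>>> {"method": "move_arm", "body": {"commands": [2,0.1,0,0,0,0,0,1,0,0,0,0,0,0,0,0,0,0,0,0,0,0,0,0,0,0,0,0.5,0,0,0,0,0,0,0.5,0,0,0,0,0,0,0.5,0,0,0,0,0,0,0.5,0,0,0,0,0,0,0.5]}}

```text
time: 13.68
position: [572.2, 295.7, 234.4]
tcp_rot: [[0.999, 0.053, 0.001], [0.053, -0.999, 0.0], [0.001, -0.0, -1.0]]
contact_force: [-0.3, -0.0, 0.1]
grip_width: 0.495
gripper_force: 0.0
```

>>> {"method": "move_arm", "body": {"commands": [0,0,15,0,0,0,0.5,0,0,30,0,0,0,0.5,0,0,40,0,0,0,0.5,0,0,40,0,0,0,0.5,-35,0,40,0,0,0,0.5,-35,0,0,0,0,0,0.5,0,0,0,0,0,0,0.5,0,0,0,0,0,0,0.5,0,0,0,0,0,0,0.5]}}

```text
time: 14.43
position: [509.6, 295.8, 390.6]
tcp_rot: [[0.999, 0.053, 0.001], [0.053, -0.999, 0.0], [0.001, -0.0, -1.0]]
contact_force: [-0.1, -0.8, 0.3]
grip_width: 0.5
gripper_force: 0.0
```

```bash
python3 - <<'E'
from h import *
s=telemetry.get_state();print(s["position"].round(1))
f=grab("wrist");rects(f,"red",-5,110);save(f,"pics/w7.png",k=1.5)
rects(grab("top"),"green",-5,40)
E
```

```text
[509.6 295.8 390.6]
red px [258.3  85.5] 4504 z 84.7 c [591.3 299. ] sz [144.8  40.5] ang 2.78
green px [368.1 239.5] 234 z 25.2 c [ 442.9 -251. ] sz [74.5 19.8] ang 84.63
```

View pics/w7.png

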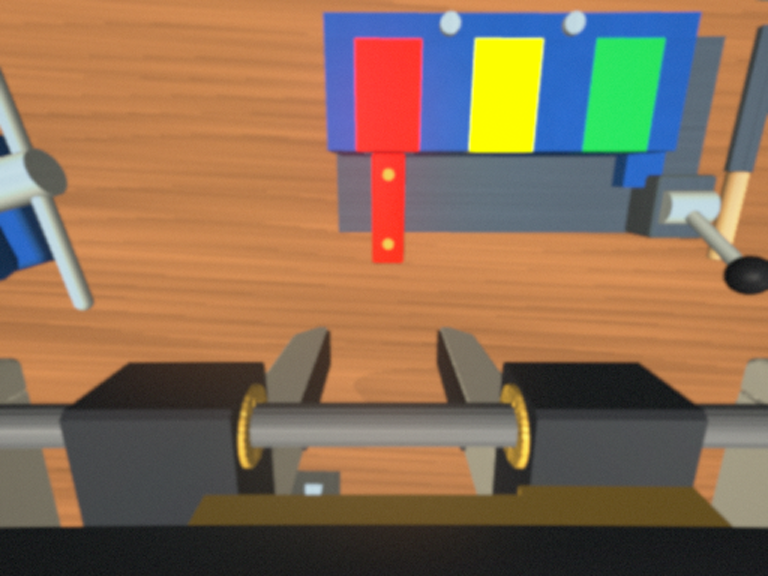

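The red blade is seated against the face at (388,152), and the lever is still released. Next is green.

>>> {"method": "move_arm", "body": {"commands": [-4,-34,0,0,0,5,0.5,-4,-34,0,0,0,5,0.5,-4,-34,0,0,0,5,0.5,-4,-34,0,0,0,5,0.5,-4,-34,0,0,0,5,0.5,-4,-34,0,0,0,5,0.5,-4,-34,0,0,0,5,0.5,-4,-34,0,0,0,5,0.5,-4,-34,0,0,0,5,0.5,-4,-34,0,0,0,5,0.5]}}

```text
time: 15.37
position: [469.8, -46.5, 390.1]
tcp_rot: [[0.598, 0.801, -0.0], [0.801, -0.598, 0.0], [-0.0, -0.0, -1.0]]
contact_force: [-0.7, -0.6, -0.3]
grip_width: 0.499
gripper_force: 0.0
```

>>> {"method": "move_arm", "body": {"commands": [-4,-34,0,0,0,5,0.5,-4,-34,0,0,0,5,0.5,-4,-34,0,0,0,5,0.5,-4,-34,0,0,0,5,0.5,-4,-34,0,0,0,5,0.5,-4,-34,0,0,0,5,0.5,0,0,0,0,0,0,0.5,0,0,0,0,0,0,0.5,0,0,0,0,0,0,0.5,0,0,0,0,0,0,0.5]}}

```text
time: 16.2
position: [445.7, -247.5, 390.2]
tcp_rot: [[0.121, 0.993, -0.001], [0.993, -0.121, 0.001], [0.001, -0.001, -1.0]]
contact_force: [0.3, 0.4, 0.3]
grip_width: 0.497
gripper_force: 0.0
```

```bash
cat >> h.py <<'E'
def lying(f,col):
    s=telemetry.get_state();p=s["position"];R=s["tcp_rot"];print("tcp",p.round(1),R.round(3).tolist())
    W=cloud(f);m=hsvm(f,col)&(W[...,2]>10)&(W[...,2]<40)
    n,l,st,c=cv2.connectedComponentsWithStats(m.astype(np.uint8));Q=W[l==1+np.argmax(st[1:,4])]
    r=cv2.minAreaRect(Q[:,:2].astype(np.float32));d=np.linalg.svd(Q-Q.mean(0),full_matrices=False)[2][0]
    if abs(d[2])>0.02 and d[2]>0: d=-d
    print("rect",r,"z",Q[:,2].min(),Q[:,2].max(),"heading",np.degrees(np.arctan2(d[1],d[0])).round(2),"pitch down",np.degrees(np.arcsin(-d[2])).round(2))
    n_=np.cross(d,[-d[1],d[0],0]);n_/=np.linalg.norm(n_)
    zc=(np.percentile(Q[:,2],1)+np.percentile(Q[:,2],99))/2
    c=np.array([*r[0],zc])-10*n_; g=c+8*d; t=g+176*n_
    print("centre",c.round(1),"n",n_.round(3),"TCP goal",t.round(1),"delta",(t-p).round(1),"z_tip",(t-186*n_)[2].round(1))
E
python3 - <<'E'
from h import *
f=grab("wrist");lying(f,"green"); save(f,"pics/w8.png")
E
```

```text
tcp [ 445.7 -247.2  390.4] [[0.12, 0.993, -0.0], [0.993, -0.12, 0.001], [0.001, -0.0, -1.0]]
rect ((444.96612548828125, -248.87271118164062), (74.45880889892578, 19.455869674682617), 83.2955322265625) z 18.97465757754827 30.783597500370263 heading 83.44 pitch down 6.7
centre [ 444.8 -250.    14.8] n [0.013 0.116 0.993] TCP goal [ 448.1 -221.8  188.6] delta [   2.4   25.5 -201.7] z_tip 3.9
```

View pics/w8.png

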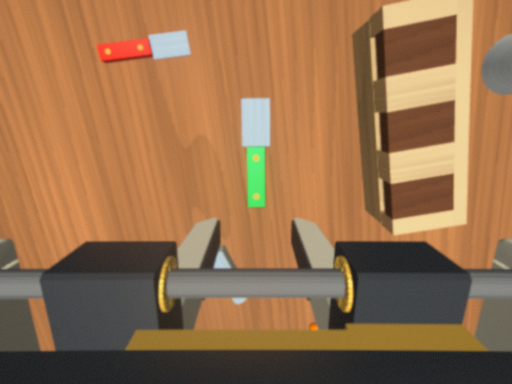

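The green handle is centred and its size matches, with an 18 px handle against a 28 px blade. I'll tilt 6.65° and descend.

>>> {"method": "move_arm", "body": {"commands": [1.4,12.7,0,-3.3,0.4,0,0.5,1,12.7,0,-3.3,0.4,0,0.5,0,0,-40,0,0,0,0.5,0,0,-40,0,0,0,0.5,0,0,-40,0,0,0,0.5,0,0,-40,0,0,0,0.5,0,0,-20,0,0,0,0.5,0,0,-12,0,0,0,0.5,0,0,0,0,0,0,0.5,0,0,0,0,0,0,0.5]}}

```text
time: 17.08
position: [448.0, -221.8, 198.4]
tcp_rot: [[0.119, 0.993, -0.015], [0.986, -0.12, -0.114], [-0.115, -0.001, -0.993]]
contact_force: [0.2, -0.3, 0.6]
grip_width: 0.502
gripper_force: 0.0
```

```bash
python3 - <<'E'
from h import *
f=grab("wrist");s=telemetry.get_state();p=s["position"];R=s["tcp_rot"]
print(p.round(1),"tip",(p+186*R[:,2]).round(1)); held(f,"green")
E
```

```text
[ 448.4 -222.3  199.3] tip [ 446.  -243.8   14.6]
tcp [ 448.4 -222.3  199.3] [[0.119, 0.993, -0.013], [0.986, -0.12, -0.115], [-0.116, 0.001, -0.993]]
h 1697 tool xy rect [16.9 -0.3] [33.8 21.9] 0.45 z 176.7 slopes [4.00000e-03 0.00000e+00 1.76674e+02] xmin/max [ 0.2 33.4] ymean -0.2
s 5948 tool xy rect [67.4 -0.5] [39.5 54.7] 89.68 z 183.6 slopes [ 2.00000e-03 -4.00000e-03  1.83717e+02] xmin/max [40.7 94.3] ymean -0.6
```

Aligned and level in the tool frame. I'll descend, grip, lift and level.

>>> {"method": "move_arm", "body": {"commands": [0,0,-9.7,0,0,0,0.5,0,0,0,0,0,0,0.5,0,0,0,0,0,0,0,0,0,0,0,0,0,0,0,0,0,0,0,0,0,0,0,0,0,0,0,0,0,0,0,0,0,0,0,0,0,0,0,0,0,0], "newtons": 50}}

```text
time: 17.8
position: [447.9, -223.0, 189.2]
tcp_rot: [[0.12, 0.993, -0.013], [0.986, -0.121, -0.115], [-0.116, 0.001, -0.993]]
contact_force: [0.1, 0.4, 0.9]
grip_width: 0.253
gripper_force: 50.0
```

>>> {"method": "move_arm", "body": {"commands": [0,0,20,0,0,0,0,0,0,40,0,0,0,0,0,0,40,3.3,-0.4,0,0,0,0,40,3.3,-0.4,0,0,0,0,40,0,0,0,0,0,0,30,0,0,0,0,3,35,0,0,0,-6.6,0,3,35,0,0,0,-6.6,0,3,35,0,0,0,-6.6,0,3,35,0,0,0,-6.6,0]}}

```text
time: 18.63
position: [459.3, -82.4, 398.9]
tcp_rot: [[0.553, 0.833, 0.0], [0.833, -0.553, 0.0], [0.0, 0.0, -1.0]]
contact_force: [0.3, -0.2, -1.7]
grip_width: 0.253
gripper_force: 50.0
```

>>> {"method": "move_arm", "body": {"commands": [3,35,0,0,0,-6.6,0,3,35,0,0,0,-6.6,0,3,35,0,0,0,-6.6,0,3,35,0,0,0,-6.6,0,3,35,0,0,0,-6.6,0,3,35,0,0,0,-6.6,0,3,10,0,0,0,-7,0,3,0,0,0,0,-7,0,0,0,0,0,0,0,0,0,0,0,0,0,0,0]}}

```text
time: 19.47
position: [483.2, 128.3, 398.5]
tcp_rot: [[0.996, 0.087, -0.001], [0.087, -0.996, -0.0], [-0.001, 0.0, -1.0]]
contact_force: [0.1, 0.7, -1.1]
grip_width: 0.257
gripper_force: 50.0
```

>>> {"method": "move_arm", "body": {"commands": [0,0,0,0,0,0,0,0,0,0,0,0,0,0]}}

```text
time: 19.63
position: [483.2, 127.7, 398.8]
tcp_rot: [[0.996, 0.084, -0.0], [0.084, -0.996, -0.0], [-0.0, -0.0, -1.0]]
contact_force: [0.2, 0.5, -0.8]
grip_width: 0.256
gripper_force: 50.0
```

```bash
python3 - <<'E'
from h import *
f=grab("wrist");held(f,"green")
for c in("red","green","yellow"): rects(f,c,55,95)
save(f,"pics/w9.png")
E
```

```text
tcp [483.2 127.6 398.9] [[0.997, 0.083, -0.0], [0.083, -0.997, -0.0], [-0.0, 0.0, -1.0]]
h 1836 tool xy rect [15.8 -1.8] [23.8 31.5] 89.47 z 166.8 slopes [8.00000e-03 1.00000e-03 1.66714e+02] xmin/max [ 0.3 31.2] ymean -1.6
s 6250 tool xy rect [65.8 -1.3] [51.5 36.1] 0.07 z 173.8 slopes [  0.     -0.    173.788] xmin/max [40.5 91.2] ymean -1.3
red px [98.  58.8] 4232 z 84.1 c [582.6 298.3] sz [127.8  40.7] ang 3.44
green px [245.8  31.4] 2726 z 85.1 c [632.3 150.9] sz [55.  40.5] ang 2.97
yellow px [167.7  30. ] 2557 z 85.1 c [626.7 225.8] sz [52.3 40.8] ang 3.98
```

>>> {"method": "move_arm", "body": {"commands": [-2,13.6,0,0,0,-1.75,0,0,0,-40,0,0,0,0,0,0,-40,0,0,0,0,0,0,-40,0,0,0,0,0,0,-30,0,0,0,0,0,0,-8,0,0,0,0,0,0,0,0,0,0,0,0,0,0,0,0,0,0,0,0,0,0,0,0,0]}}

```text
time: 20.43
position: [482.6, 141.7, 243.0]
tcp_rot: [[0.999, 0.052, 0.004], [0.052, -0.999, 0.0], [0.004, -0.0, -1.0]]
contact_force: [0.2, 0.6, -0.8]
grip_width: 0.249
gripper_force: 50.0
```

```bash
python3 - <<'E'
from h import *
f=grab("wrist");held(f,"green");save(f,"pics/w10.png",k=1.5)
E
```

```text
tcp [482.5 141.8 243.1] [[0.999, 0.052, 0.004], [0.052, -0.999, 0.0], [0.004, -0.0, -1.0]]
h 1801 tool xy rect [15.7 -1.8] [23.6 31.8] 88.51 z 166.9 slopes [4.00000e-03 2.00000e-03 1.66805e+02] xmin/max [ 0.3 31. ] ymean -1.4
s 6257 tool xy rect [65.8 -1.1] [51.5 36.1] 0.13 z 173.9 slopes [-0.00000e+00  1.00000e-03  1.73899e+02] xmin/max [40.6 91.2] ymean -1.1
```

View pics/w10.png

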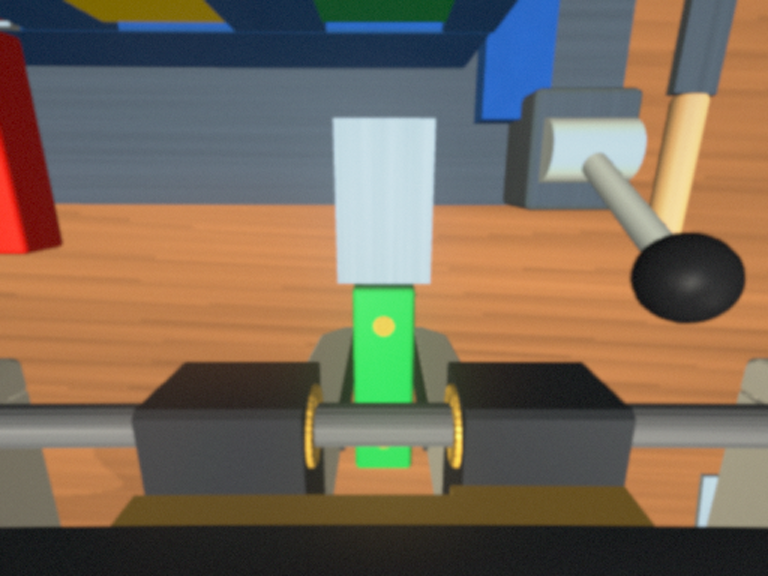

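The blade is at (384,118) and the green gap centre is at about (387,22), so alignment is good. The lever ball should pass under the gripper body with about 12 mm to spare. I'll insert slowly.

>>> {"method": "move_arm", "body": {"commands": [0,-0.5,-5,0,0,0,0,0,0,0,0,0,0,0,0,0,0,0,0,0,0,0,0,0,0,0,0,0]}}

```text
time: 20.82
position: [481.4, 141.3, 236.3]
tcp_rot: [[0.999, 0.052, 0.001], [0.052, -0.999, 0.0], [0.001, -0.0, -1.0]]
contact_force: [-0.1, -0.4, -1.7]
grip_width: 0.257
gripper_force: 50.0
```

>>> {"method": "move_arm", "body": {"commands": [8,0.4,0,0,0,0,0,8,0.4,0,0,0,0,0,8,0.4,0,0,0,0,0,8,0.4,0,0,0,0,0,8,0.4,0,0,0,0,0,0,0,0,0,0,0,0]}}

```text
time: 21.32
position: [523.4, 143.3, 236.0]
tcp_rot: [[0.999, 0.052, 0.002], [0.052, -0.999, 0.0], [0.002, -0.0, -1.0]]
contact_force: [-0.9, -0.0, -0.9]
grip_width: 0.252
gripper_force: 50.0
```

>>> {"method": "move_arm", "body": {"commands": [8,0.4,0.5,0,0,0,0,8,0.4,0,0,0,0,0,8,0.4,0,0,0,0,0,8,0.4,0,0,0,0,0,6,0.4,0,0,0,0,0,6,0.3,0,0,0,0,0,0,0,0,0,0,0,0]}}

```text
time: 21.9
position: [566.6, 145.6, 236.4]
tcp_rot: [[0.999, 0.052, 0.001], [0.052, -0.999, 0.0], [0.001, 0.0, -1.0]]
contact_force: [-0.0, 0.2, -0.7]
grip_width: 0.253
gripper_force: 50.0
```

>>> {"method": "move_arm", "body": {"commands": [3,0.1,0,0,0,0,0,3,0.2,0,0,0,0,0,0,0,0,0,0,0,0,0,0,0,0,0,0,0]}}

```text
time: 22.23
position: [571.3, 145.9, 236.4]
tcp_rot: [[0.999, 0.052, -0.0], [0.052, -0.999, -0.0], [-0.0, 0.0, -1.0]]
contact_force: [-0.5, -0.0, -0.7]
grip_width: 0.257
gripper_force: 50.0
```

>>> {"method": "move_arm", "body": {"commands": [2,0.1,0,0,0,0,0,2,0.1,0,0,0,0,0,0,0,0,0,0,0,0,0,0,0,0,0,0,0]}}

```text
time: 22.57
position: [574.5, 146.2, 236.2]
tcp_rot: [[0.999, 0.052, -0.003], [0.052, -0.999, -0.0], [-0.003, 0.0, -1.0]]
contact_force: [-5.4, -0.7, 1.9]
grip_width: 0.256
gripper_force: 50.0
```

>>> {"method": "move_arm", "body": {"commands": [2,0.1,0,0,0,0,0,1,0,0,0,0,0,0,0,0,0,0,0,0,0,0,0,0,0,0,0,0.45,0,0,0,0,0,0,0.45,0,0,0,0,0,0,0.45,0,0,0,0,0,0,0.45,0,0,0,0,0,0,0.45]}}

```text
time: 23.23
position: [578.8, 146.2, 236.6]
tcp_rot: [[0.999, 0.052, 0.001], [0.052, -0.999, 0.0], [0.001, -0.0, -1.0]]
contact_force: [0.3, 0.2, 0.6]
grip_width: 0.447
gripper_force: 0.0
```

>>> {"method": "move_arm", "body": {"commands": [0,0,15,0,0,0,0.45,0,0,30,0,0,0,0.45,0,0,40,0,0,0,0.45,0,0,40,0,0,0,0.45,-21,-22,25,0,0,0,0,-21,-22,0,0,0,0,0,-21,-22,0,0,0,0,0,-21,-22,0,0,0,0,0,0,0,0,0,0,0,0,0,0,0,0,0,0,0]}}

```text
time: 24.07
position: [493.9, 57.5, 386.9]
tcp_rot: [[0.999, 0.05, 0.001], [0.05, -0.999, 0.0], [0.001, -0.0, -1.0]]
contact_force: [0.6, -0.2, 0.4]
grip_width: 0.07
gripper_force: 0.0
```

>>> {"method": "move_arm", "body": {"commands": [0,0,0,0,0,0,0,0,0,0,0,0,0,0]}}

```text
time: 24.23
position: [495.2, 58.7, 386.5]
tcp_rot: [[0.999, 0.052, 0.001], [0.052, -0.999, 0.0], [0.001, -0.0, -1.0]]
contact_force: [-0.5, 0.1, 0.3]
grip_width: 0.003
gripper_force: 0.0
```

```bash
python3 - <<'E'
from h import *
s=telemetry.get_state();print(s["position"].round(1),s["grip_width"])
f=grab("wrist");rects(f,"red",-5,110);rects(f,"green",-5,110);save(f,"pics/w11.png",k=1.5)
E
```

```text
[495.2  58.7 386.5] 0.00334450410268961
red px [27.9 81.4] 4042 z 67.8 c [587.2 321. ] sz [ 81.8 137.8] ang 89.47
green px [169.1  56.7] 4580 z 84.7 c [597.3 155. ] sz [ 49.9 137. ] ang 86.2
```

View pics/w11.png

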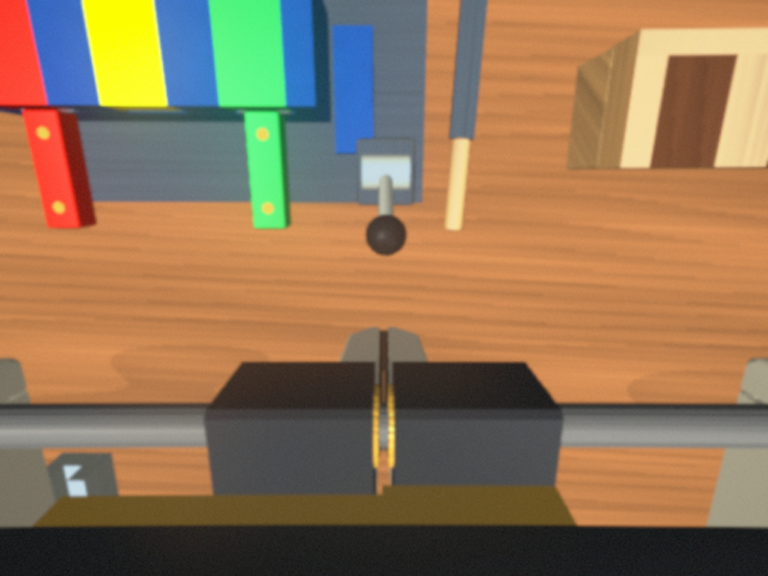

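Both blades are seated (red shoulder at (55,108), green at (265,110)). The lever ball at (386,235) lines up with the finger seam at 384, so I'll lock it now.

>>> {"method": "move_arm", "body": {"commands": [0,0,-40,0,0,0,0,0,0,-40,0,0,0,0,0,0,-21,0,0,0,0,0,0,0,0,0,0,0,12,0.6,0,0,0,0,0,12,0.6,0,0,0,0,0,12,0.6,0,0,0,0,0,12,0.6,0,0,0,0,0,12,0.6,0,0,0,0,0,0,0,0,0,0,0,0]}}

```text
time: 25.12
position: [556.7, 61.6, 286.9]
tcp_rot: [[0.999, 0.053, 0.003], [0.053, -0.999, -0.0], [0.003, 0.0, -1.0]]
contact_force: [0.0, -0.6, 0.4]
grip_width: 0.007
gripper_force: 0.0
```

>>> {"method": "move_arm", "body": {"commands": [10,0.5,0,0,0,0,0,8,0.4,0,0,0,0,0,6,0.3,0,0,0,0,0,0,0,0,0,0,0,0,0,0,0,0,0,0,0]}}

```text
time: 25.53
position: [578.8, 62.6, 285.6]
tcp_rot: [[0.999, 0.052, 0.001], [0.052, -0.999, 0.0], [0.001, 0.0, -1.0]]
contact_force: [-0.5, 0.5, -0.5]
grip_width: 0.002
gripper_force: 0.1
```

>>> {"method": "move_arm", "body": {"commands": [3,0.2,0,0,0,0,0,3,0.2,0,0,0,0,0,0,0,0,0,0,0,0,0,0,0,0,0,0,0]}}

```text
time: 25.87
position: [584.1, 62.8, 285.1]
tcp_rot: [[0.999, 0.052, -0.001], [0.052, -0.999, 0.0], [-0.001, -0.0, -1.0]]
contact_force: [-2.8, 0.5, -2.9]
grip_width: 0.008
gripper_force: 1.5
```

>>> {"method": "move_arm", "body": {"commands": [3,0.2,0,0,0,0,0,2,0.1,0,0,0,0,0,0,0,0,0,0,0,0,0,0,0,0,0,0,0]}}

```text
time: 26.2
position: [588.0, 63.1, 285.0]
tcp_rot: [[0.999, 0.052, -0.005], [0.052, -0.999, -0.0], [-0.005, -0.0, -1.0]]
contact_force: [-9.5, -0.8, 1.6]
grip_width: 0.007
gripper_force: 4.7
```

>>> {"method": "move_arm", "body": {"commands": [3,0.2,0,0,0,0,0,0,0,0,0,0,0,0,0,0,0,0,0,0,0]}}

```text
time: 26.45
position: [589.2, 63.2, 284.9]
tcp_rot: [[0.999, 0.052, -0.011], [0.052, -0.999, -0.001], [-0.011, 0.0, -1.0]]
contact_force: [-17.7, -1.3, 7.1]
grip_width: 0.004
gripper_force: 8.7
```

>>> {"method": "move_arm", "body": {"commands": [3,0.2,0,0,0,0,0,0,0,0,0,0,0,0,0,0,0,0,0,0,0]}}

```text
time: 26.7
position: [590.5, 63.3, 284.8]
tcp_rot: [[0.998, 0.053, -0.016], [0.053, -0.999, -0.001], [-0.016, 0.0, -1.0]]
contact_force: [-25.0, -3.6, 13.5]
grip_width: 0.006
gripper_force: 12.7
```

>>> {"method": "move_arm", "body": {"commands": [-15,-0.8,0,0,0,0,0,-25,0,0,0,0,0,0,-25,0,10,0,0,0,0,-30,0,20,0,0,0,0,0,0,40,0,0,0,0,0,20,30,0,0,0,0,0,0,0,0,0,0,0.5,0,0,0,0,0,0,0.5,0,0,0,0,0,0,0.5,0,0,0,0,0,0,0.5]}}

```text
time: 27.53
position: [500.5, 82.5, 384.5]
tcp_rot: [[0.999, 0.052, -0.001], [0.052, -0.999, -0.0], [-0.001, 0.0, -1.0]]
contact_force: [0.2, -0.0, 0.1]
grip_width: 0.243
gripper_force: 0.0
```

```bash
python3 - <<'E'
from h import *
s=telemetry.get_state();print(s["position"].round(1),s["grip_width"])
f=grab("wrist");save(f,"pics/w12.png",k=1.5);W=cloud(f)
h=f["pixels"].max(2)<50
m=h&(W[...,2]>95)&(W[...,2]<140)&(W[...,1]>30)&(W[...,1]<100);Q=W[m];print("ball",len(Q),Q.mean(0),Q.min(0),Q.max(0))
f=grab("top");W=cloud(f);P=W[143:193,216:243].reshape(-1,3);Q=P[P[:,2]>100];print("ball top",Q.mean(0),Q.max(0),Q.min(0),len(Q)); rects(f,"red",-5,110);rects(f,"green",-5,110)
E
```

```text
[500.5  82.5 384.5] 0.24258933001614025
ball 141 [607.29954329  59.12005626 119.258599  ] [596.30932374  54.1797912  115.45797353] [618.03386465  69.92747581 123.53311484]
ball top [498.82509143  26.57495977 586.84762693] [531.41318361  37.52624453 623.04606457] [468.78751169  18.76178924 296.55161986] 1075
red px [407.  66.] 2481 z 66.4 c [ 847.2 -391.8] sz [391.3  95.5] ang 81.23
red px [291.4 298.6] 189 z 19.0 c [305.4 -82. ] sz [59.3 19.3] ang 1.72
```

View pics/w12.png

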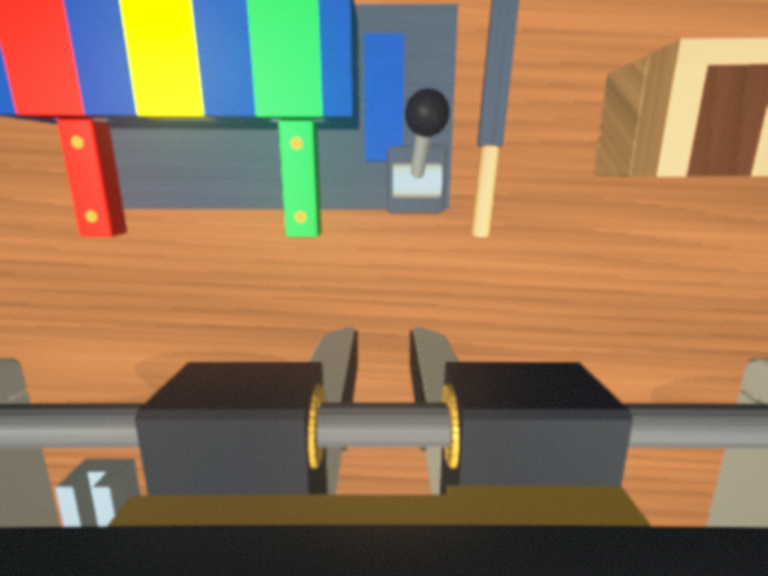

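The lever is fully over, with the ball at (428,112) and held against the stop at 25 N. Next I'll take out the green blade.

>>> {"method": "move_arm", "body": {"commands": [22,21,0,0,0,0,0.45,22,21,0,0,0,0,0.45,22.5,21.3,0,0,0,0,0.45,0,0,0,0,0,0,0.45,0,0,-40,0,0,0,0.45,0,0,-40,0,0,0,0.45,0,0,-30,0,0,0,0.45,0,0,-10,0,0,0,0.45,0,0,0,0,0,0,0.45,0,0,0,0,0,0,0.45]}}

```text
time: 28.47
position: [567.2, 145.7, 265.6]
tcp_rot: [[0.999, 0.052, -0.001], [0.052, -0.999, -0.0], [-0.001, -0.0, -1.0]]
contact_force: [0.3, -0.3, 0.7]
grip_width: 0.451
gripper_force: 0.0
```

```bash
python3 - <<'E'
from h import *
f=grab("wrist");held(f,"green")
E
```

```text
tcp [567.7 145.8 266.9] [[0.999, 0.052, 0.002], [0.052, -0.999, 0.0], [0.002, 0.0, -1.0]]
h 10048 tool xy rect [51.7 -1.5] [ 41.  103.5] 90.0 z 182.0 slopes [-1.63000e-01  3.00000e-03  1.94767e+02] xmin/max [  2.3 102.6] ymean -1.5Traceback (most recent call last):
  File "<stdin>", line 2, in <module>
  File "h.py", line 46, in held
    k=l==1+np.argmax(st[1:,4]); Q=T[k]
           ~~~~~~~~~^^^^^^^^^^
    return _wrapfunc(a, 'argmax', axis=axis, out=out, **kwds)
    return bound(*args, **kwds)
ValueError: attempt to get argmax of an empty sequence
```

>>> {"method": "move_arm", "body": {"commands": [0,0,-15,0,0,0,0.45,0,0,-13,0,0,0,0.45,0,0,0,0,0,0,0.45,0,0,0,0,0,0,0,0,0,0,0,0,0,0,0,0,0,0,0,0,0,0,0,0,0,0,0,0,0,0,0,0,0,0,0,0,0,0,0,0,0,0], "newtons": 50}}

```text
time: 29.27
position: [567.4, 146.1, 238.6]
tcp_rot: [[0.999, 0.052, 0.003], [0.052, -0.999, 0.0], [0.003, 0.0, -1.0]]
contact_force: [-0.1, -0.0, 5.4]
grip_width: 0.253
gripper_force: 50.0
```

>>> {"method": "move_arm", "body": {"commands": [-4,-0.2,1,0,0,0,0,-8,-0.4,0,0,0,0,0,-8,-0.4,0,0,0,0,0,-10,-0.5,0,0,0,0,0,-10,-0.5,0,0,0,0,0,-10,-0.5,0,0,0,0,0,0,0,0,0,0,0,0]}}

```text
time: 29.85
position: [514.1, 143.6, 238.1]
tcp_rot: [[0.999, 0.052, -0.003], [0.052, -0.999, -0.0], [-0.003, 0.0, -1.0]]
contact_force: [-3.2, -0.6, 4.1]
grip_width: 0.251
gripper_force: 50.0
```

>>> {"method": "move_arm", "body": {"commands": [-15,-0.8,0,0,0,0,0,-20,-1,0,0,0,0,0,-20,-1,0,0,0,0,0,-10,0,5,0,0,0,0,0,0,40,0,0,0,0,0,0,40,0,0,0,0,0,0,40,0,0,0,0,5,-20,30,0,0,0,0,5,-35,5,0,0,0,0,5,-35,0,0,0,0,0]}}

```text
time: 30.68
position: [467.2, 50.5, 401.8]
tcp_rot: [[0.998, 0.055, 0.006], [0.055, -0.998, -0.001], [0.006, 0.001, -1.0]]
contact_force: [0.3, 0.4, -1.6]
grip_width: 0.251
gripper_force: 50.0
```

>>> {"method": "move_arm", "body": {"commands": [5,-36,0,0,0,0,0,5,-36,0,0,0,0,0,5,-36,0,0,0,0,0,5,-36,0,0,0,0,0,5,-36,0,0,0,0,0,5,-36,0,0,0,0,0,5,-36,0,0,0,0,0,0,-36,0,0,0,0,0,0,-34,0,0,0,0,0,0,0,0,0,0,0,0]}}

```text
time: 31.52
position: [501.4, -276.9, 397.7]
tcp_rot: [[0.999, 0.047, -0.001], [0.047, -0.999, -0.002], [-0.001, 0.002, -1.0]]
contact_force: [0.7, 0.2, -0.2]
grip_width: 0.256
gripper_force: 50.0
```

>>> {"method": "move_arm", "body": {"commands": [0,0,0,0,0,0,0,0,0,0,0,0,0,0,0,0,0,0,0,0,0]}}

```text
time: 31.77
position: [501.8, -270.1, 398.3]
tcp_rot: [[0.999, 0.053, -0.001], [0.053, -0.999, 0.001], [-0.001, -0.001, -1.0]]
contact_force: [-0.1, -0.1, -1.4]
grip_width: 0.255
gripper_force: 50.0
```

```bash
cat >> h.py <<'E'
def rackm(f):
    W=cloud(f);h=cv2.cvtColor(f["pixels"],cv2.COLOR_RGB2HSV)
    m=(h[...,2]<110)&(W[...,2]>80)&(W[...,2]<90)&(W[...,1]<-60)&(W[...,0]>580)
    m=cv2.morphologyEx(m.astype(np.uint8),cv2.MORPH_OPEN,np.ones((3,3)))
    n,l,st,c=cv2.connectedComponentsWithStats(m)
    for i in range(1,n):
        if st[i,4]<200: continue
        p=W[l==i];r=cv2.minAreaRect(p[:,:2].astype(np.float32));print("slotpiece",st[i],np.round(r[0],1),np.round(r[1],1),round(r[2],2),np.median(p[:,2]).round(1))
    P=W[(abs(W[...,2]-85)<4)&(W[...,1]<-60)&(W[...,0]>560)&(W[...,0]<700)];r=cv2.minAreaRect(P[:,:2].astype(np.float32));print("rack",r)
E
python3 - <<'E'
from h import *
f=grab("wrist");held(f,"green");rackm(f);save(f,"pics/w13.png",k=1.5)
import pickle;print("topcam");rackm(pickle.load(open("top.pkl","rb")))
E
```

```text
tcp [ 501.9 -269.9  398.4] [[0.999, 0.053, -0.0], [0.053, -0.999, 0.001], [-0.0, -0.001, -1.0]]
h 2084 tool xy rect [18.7 -1.5] [23.1 37.4] 89.93 z 171.2 slopes [ 5.00000e-03 -2.00000e-03  1.71071e+02] xmin/max [ 0.3 36.8] ymean -1.3
s 6722 tool xy rect [68.8 -1. ] [57.5 36.2] 0.05 z 178.4 slopes [5.00000e-03 2.00000e-03 1.78007e+02] xmin/max [40.6 97. ] ymean -1.0
rack ((626.8535766601562, -203.59530639648438), (80.69005584716797, 231.3590087890625), 3.1085612773895264)
topcam
slotpiece [346 145  17  29 445] [ 614.7 -206.6] [62.  34.4] 4.05 85.2
slotpiece [380 144  17  29 451] [ 619.  -281.6] [62.9 34.6] 1.36 85.4
slotpiece [311 146  17  28 429] [ 611.3 -131.7] [61.5 33.8] 4.06 85.4
rack ((623.9964599609375, -206.25286865234375), (81.21553802490234, 232.54965209960938), 3.1137945652008057)
```

>>> {"method": "move_arm", "body": {"commands": [-18,-9.3,0,0,0,0,0,-18,-9.3,0,0,0,0,0,0,0,-40,0,0,0,0,0,0,-40,0,0,0,0,0,0,-40,0,0,0,0,0,0,-25,0,0,0,0,0,0,-7,0,0,0,0,0,0,0,0,0,0,0,0,0,0,0,0,0,0,0,0,0,0,0,0,0]}}

```text
time: 32.65
position: [466.9, -290.2, 248.7]
tcp_rot: [[0.999, 0.053, 0.003], [0.053, -0.999, -0.003], [0.003, 0.003, -1.0]]
contact_force: [0.3, -0.6, -0.3]
grip_width: 0.253
gripper_force: 50.0
```

```bash
python3 - <<'E'
from h import *
f=grab("wrist");held(f,"green");save(f,"pics/w14.png",k=1.5)
E
```

```text
tcp [ 466.8 -290.3  248.8] [[0.999, 0.052, 0.003], [0.052, -0.999, -0.003], [0.003, 0.003, -1.0]]
h 2096 tool xy rect [18.6 -1.9] [23.  37.4] 89.19 z 171.0 slopes [ 7.00000e-03 -2.00000e-03  1.70914e+02] xmin/max [ 0.4 36.9] ymean -1.6
s 6734 tool xy rect [68.9 -1.3] [57.7 36.2] 0.12 z 178.3 slopes [4.00000e-03 1.00000e-03 1.77989e+02] xmin/max [40.7 97. ] ymean -1.3
```

View pics/w14.png

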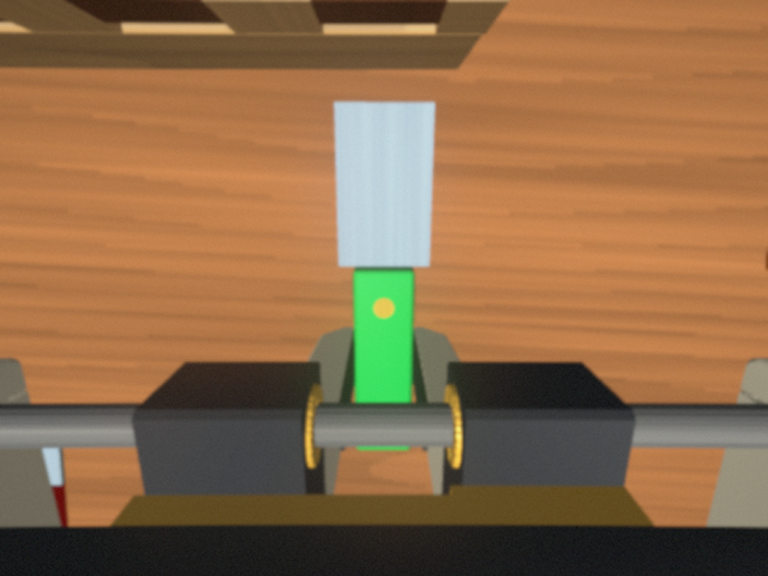

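The slot mouth is centred at about x=381, against 384.5 for the blade, so I'll shift +1.2 mm in y. I have used all my picture views, so from here I'll rely on numbers.

>>> {"method": "move_arm", "body": {"commands": [0,1.2,-6.3,0,0,0,0,0,0,0,0,0,0,0,0,0,0,0,0,0,0,0,0,0,0,0,0,0]}}

```text
time: 33.03
position: [465.9, -288.7, 240.3]
tcp_rot: [[0.999, 0.052, 0.0], [0.052, -0.999, -0.0], [0.0, 0.0, -1.0]]
contact_force: [-0.1, -0.1, -2.8]
grip_width: 0.254
gripper_force: 50.0
```

>>> {"method": "move_arm", "body": {"commands": [8,0.4,0,0,0,0,0,8,0.4,0,0,0,0,0,8,0.4,0,0,0,0,0,8,0.4,0,0,0,0,0,8,0.4,0,0,0,0,0,0,0,0,0,0,0,0]}}

```text
time: 33.53
position: [507.6, -286.6, 240.1]
tcp_rot: [[0.999, 0.053, 0.001], [0.053, -0.999, -0.001], [0.001, 0.001, -1.0]]
contact_force: [0.2, -0.1, -1.4]
grip_width: 0.254
gripper_force: 50.0
```

>>> {"method": "move_arm", "body": {"commands": [8,0.4,1,0,0,0,0,8,0.4,0,0,0,0,0,8,0.4,0,0,0,0,0,8,0.4,0,0,0,0,0,6,0.3,0,0,0,0,0,0,0,0,0,0,0,0]}}

```text
time: 34.03
position: [545.1, -284.7, 241.1]
tcp_rot: [[0.999, 0.053, 0.001], [0.053, -0.999, -0.0], [0.001, 0.0, -1.0]]
contact_force: [0.6, -0.8, -1.9]
grip_width: 0.254
gripper_force: 50.0
```

>>> {"method": "move_arm", "body": {"commands": [3,0.1,0,0,0,0,0,3,0.2,0,0,0,0,0,0,0,0,0,0,0,0,0,0,0,0,0,0,0]}}

```text
time: 34.37
position: [549.8, -284.5, 241.1]
tcp_rot: [[0.999, 0.052, -0.0], [0.052, -0.999, 0.0], [-0.0, -0.0, -1.0]]
contact_force: [0.6, -0.2, -0.5]
grip_width: 0.253
gripper_force: 50.0
```

>>> {"method": "move_arm", "body": {"commands": [2,0.1,0,0,0,0,0,2,0.1,0,0,0,0,0,0,0,0,0,0,0,0,0,0,0,0,0,0,0]}}

```text
time: 34.7
position: [553.4, -284.3, 241.0]
tcp_rot: [[0.999, 0.052, -0.001], [0.052, -0.999, 0.0], [-0.001, -0.0, -1.0]]
contact_force: [-3.4, -0.6, -0.8]
grip_width: 0.249
gripper_force: 50.0
```

>>> {"method": "move_arm", "body": {"commands": [2,0.1,0,0,0,0,0,1.5,0,0,0,0,0,0,0,0,0,0,0,0,0,0,0,0,0,0,0,0.45,0,0,0,0,0,0,0.45,0,0,0,0,0,0,0.45,0,0,0,0,0,0,0.45,0,0,0,0,0,0,0.45,0,0,20,0,0,0,0.45,0,0,40,0,0,0,0.45]}}

```text
time: 35.53
position: [556.1, -283.0, 296.4]
tcp_rot: [[0.999, 0.052, -0.009], [0.052, -0.999, 0.007], [-0.008, -0.007, -1.0]]
contact_force: [0.7, 0.1, -0.1]
grip_width: 0.449
gripper_force: 0.0
```

>>> {"method": "move_arm", "body": {"commands": [0,0,40,0,0,0,0.45,0,0,40,0,0,0,0.45,-30,0,20,0,0,0,0.45,-23,0,0,0,0,0,0.45,0,0,0,0,0,0,0.45,0,0,0,0,0,0,0.45,0,0,0,0,0,0,0.45]}}

```text
time: 36.12
position: [504.6, -284.1, 400.9]
tcp_rot: [[0.999, 0.052, 0.0], [0.052, -0.999, 0.0], [0.0, -0.0, -1.0]]
contact_force: [1.1, 0.2, -0.4]
grip_width: 0.448
gripper_force: 0.0
```

```bash
cat >> h.py <<'E'
def handle_rows(f,col,xr,yr):
    W=cloud(f);m=hsvm(f,col)&(W[...,2]>62)&(W[...,2]<78)&(W[...,0]>xr[0])&(W[...,0]<xr[1])&(W[...,1]>yr[0])&(W[...,1]<yr[1])
    Q=W[m];r=cv2.minAreaRect(Q[:,:2].astype(np.float32));print(col,"handle",len(Q),np.round(r[0],1),np.round(r[1],1),round(r[2],2),"z",np.median(Q[:,2]).round(1),"x",np.percentile(Q[:,0],[1,99]).round(1))
E
python3 - <<'E'
from h import *
s=telemetry.get_state();print(s["position"].round(1),s["grip_width"])
f=grab("wrist");rackm(f);handle_rows(f,"green",(480,620),(-320,-240))
f=grab("top");handle_rows(f,"green",(480,620),(-320,-240));handle_rows(f,"red",(480,620),(250,340))
E
```

```text
[ 504.6 -284.1  400.9] 0.4483828373598167
rack ((626.6478271484375, -203.6936798095703), (80.85890197753906, 231.0745849609375), 3.079178810119629)
green handle 1096 [ 551.2 -283.2] [76.2 20.5] 2.64 z 68.2 x [513.6 588.9]
green handle 46 [ 583.7 -283.2] [ 9.  22.4] 1.58 z 68.7 x [579.1 588.1]
red handle 370 [555.  298.2] [80.6 33.4] 2.65 z 66.8 x [516.6 595.3]
```

Green is home in the rack: handle centre 551, shoulder about 591, which is at the face. Now the red blade.

>>> {"method": "move_arm", "body": {"commands": [3.5,36,0,0,0,0,0.45,3.5,36,0,0,0,0,0.45,3.5,36,0,0,0,0,0.45,3.5,36,0,0,0,0,0.45,3.5,36,0,0,0,0,0.45,3.5,36,0,0,0,0,0.45,3.5,36,0,0,0,0,0.45,3.5,36,0,0,0,0,0.45,3.5,36,0,0,0,0,0.45,3.5,36,0,0,0,0,0.45]}}

```text
time: 37.05
position: [539.8, 78.1, 400.3]
tcp_rot: [[0.999, 0.053, -0.001], [0.053, -0.999, 0.0], [-0.001, -0.0, -1.0]]
contact_force: [1.3, -0.5, -0.3]
grip_width: 0.452
gripper_force: 0.0
```

>>> {"method": "move_arm", "body": {"commands": [3.5,36,0,0,0,0,0.45,3.5,36,0,0,0,0,0.45,3.5,36,0,0,0,0,0.45,3.5,36,0,0,0,0,0.45,3.5,36,0,0,0,0,0.45,3,36,0,0,0,0,0.45,0,3,0,0,0,0,0.45,0,0,0,0,0,0,0.45,0,0,0,0,0,0,0.45,0,0,0,0,0,0,0.45]}}

```text
time: 37.88
position: [560.1, 294.0, 400.5]
tcp_rot: [[0.999, 0.051, -0.001], [0.051, -0.999, -0.001], [-0.001, 0.001, -1.0]]
contact_force: [0.4, -0.1, -0.1]
grip_width: 0.446
gripper_force: 0.0
```

>>> {"method": "move_arm", "body": {"commands": [0,0,-40,0,0,0,0.45,0,0,-40,0,0,0,0.45,0,0,-30,0,0,0,0.45,0,0,0,0,0,0,0.45,0,0,0,0,0,0,0.45,0,0,0,0,0,0,0.45]}}

```text
time: 38.38
position: [560.9, 294.1, 293.2]
tcp_rot: [[0.999, 0.05, 0.003], [0.05, -0.999, 0.001], [0.003, -0.001, -1.0]]
contact_force: [1.3, 0.1, 1.1]
grip_width: 0.449
gripper_force: 0.0
```

```bash
python3 - <<'E'
from h import *
s=telemetry.get_state();print(s["position"].round(1),s["tcp_rot"].round(3).tolist(),s["grip_width"])
f=grab("wrist");handle_rows(f,"red",(480,620),(250,340))
E
```

```text
[560.9 294.1 293.2] [[0.999, 0.05, 0.003], [0.05, -0.999, 0.001], [0.003, -0.001, -1.0]] 0.4489706082783418
red handle 2320 [556.2 296.5] [76.3 23.4] 2.9 z 67.1 x [519.5 593.8]
```

>>> {"method": "move_arm", "body": {"commands": [0,1.3,-25,0,0,0,0.45,0,0,-20,0,0,0,0.45,0,0,-11,0,0,0,0.45,0,0,0,0,0,0,0.45,0,0,0,0,0,0,0,0,0,0,0,0,0,0,0,0,0,0,0,0,0,0,0,0,0,0,0,0,0,0,0,0,0,0,0], "newtons": 50}}

```text
time: 39.18
position: [560.4, 296.3, 236.6]
tcp_rot: [[0.999, 0.052, 0.003], [0.052, -0.999, 0.001], [0.003, -0.001, -1.0]]
contact_force: [0.9, 0.0, 5.0]
grip_width: 0.255
gripper_force: 49.8
```

>>> {"method": "move_arm", "body": {"commands": [-4,-0.2,1,0,0,0,0,-8,-0.4,0,0,0,0,0,-8,-0.4,0,0,0,0,0,-10,-0.5,0,0,0,0,0,-10,-0.5,0,0,0,0,0,-10,-0.5,0,0,0,0,0,0,0,0,0,0,0,0]}}

```text
time: 39.77
position: [507.2, 293.7, 236.0]
tcp_rot: [[0.999, 0.053, -0.003], [0.053, -0.999, -0.001], [-0.003, 0.0, -1.0]]
contact_force: [-2.2, -0.5, 3.8]
grip_width: 0.251
gripper_force: 49.8
```

>>> {"method": "move_arm", "body": {"commands": [-15,-0.8,0,0,0,0,0,-20,-1,0,0,0,0,0,-20,-1,0,0,0,0,0,-10,0,5,0,0,0,0,0,0,40,0,0,0,0,0,0,40,0,0,0,0,0,0,40,0,0,0,0,5,-20,30,0,0,0,0,5,-35,8,0,0,0,0,5,-35,0,0,0,0,0]}}

```text
time: 40.6
position: [460.2, 200.8, 402.9]
tcp_rot: [[0.998, 0.055, 0.006], [0.055, -0.998, 0.001], [0.007, -0.001, -1.0]]
contact_force: [0.8, -0.9, -1.2]
grip_width: 0.254
gripper_force: 49.8
```

>>> {"method": "move_arm", "body": {"commands": [5,-36,0,0,0,0,0,5,-36,0,0,0,0,0,5,-36,0,0,0,0,0,5,-36,0,0,0,0,0,5,-36,0,0,0,0,0,5,-36,0,0,0,0,0,0,-36,0,0,0,0,0,0,-36,0,0,0,0,0,0,-36,0,0,0,0,0,0,0,0,0,0,0,0]}}

```text
time: 41.43
position: [489.8, -128.7, 399.0]
tcp_rot: [[0.999, 0.047, -0.0], [0.047, -0.999, -0.003], [-0.001, 0.003, -1.0]]
contact_force: [0.9, -0.7, -0.3]
grip_width: 0.253
gripper_force: 49.8
```

>>> {"method": "move_arm", "body": {"commands": [0,0,0,0,0,0,0,0,0,0,0,0,0,0,0,0,0,0,0,0,0]}}

```text
time: 41.68
position: [489.7, -122.1, 399.0]
tcp_rot: [[0.999, 0.053, -0.001], [0.053, -0.999, 0.001], [-0.001, -0.001, -1.0]]
contact_force: [-0.7, 0.0, -0.1]
grip_width: 0.25
gripper_force: 49.8
```

```bash
python3 - <<'E'
from h import *
f=grab("wrist");held(f,"red");rackm(f)
E
```

```text
tcp [ 489.8 -121.9  399.1] [[0.999, 0.054, -0.0], [0.054, -0.999, 0.001], [-0.0, -0.001, -1.0]]
h 2244 tool xy rect [18.3 -1.1] [36.8 24.8] 1.43 z 169.9 slopes [1.40000e-02 3.00000e-03 1.69631e+02] xmin/max [ 0.4 36.3] ymean -1.2
s 6630 tool xy rect [68.2 -0. ] [57.  36.1] 1.0 z 178.0 slopes [3.00000e-03 1.00000e-03 1.77761e+02] xmin/max [40.6 96.1] ymean -0.1
rack ((626.636474609375, -204.63827514648438), (81.1683578491211, 230.71035766601562), 3.091885566711426)
```

>>> {"method": "move_arm", "body": {"commands": [-14.5,-8.6,0,0,0,0.9,0,-14.5,-8.5,0,0,0,0,0,0,0,-40,0,0,0,0,0,0,-40,0,0,0,0,0,0,-40,0,0,0,0,0,0,-25,0,0,0,0,0,0,-10,0,0,0,0,0,0,-3,0,0,0,0,0,0,0,0,0,0,0,0,0,0,0,0,0,0]}}

```text
time: 42.57
position: [461.8, -140.3, 242.6]
tcp_rot: [[0.998, 0.068, 0.003], [0.068, -0.998, -0.001], [0.002, 0.002, -1.0]]
contact_force: [-0.0, -0.4, -0.4]
grip_width: 0.252
gripper_force: 49.8
```

>>> {"method": "move_arm", "body": {"commands": [0,0,0,0,0,0,0,0,0,0,0,0,0,0,0,0,0,0,0,0,0]}}

```text
time: 42.82
position: [461.3, -140.5, 242.3]
tcp_rot: [[0.998, 0.068, 0.002], [0.068, -0.998, -0.001], [0.002, 0.001, -1.0]]
contact_force: [0.6, 0.0, -0.9]
grip_width: 0.253
gripper_force: 49.8
```

```bash
python3 - <<'E'
from h import *
f=grab("wrist");held(f,"red")
E
```

```text
tcp [ 461.1 -140.4  242. ] [[0.998, 0.068, 0.002], [0.068, -0.998, -0.001], [0.002, 0.001, -1.0]]
h 2267 tool xy rect [18.6 -1.4] [37.2 24.8] 0.23 z 169.5 slopes [ 1.40000e-02 -1.00000e-03  1.69234e+02] xmin/max [ 0.5 36.7] ymean -1.3
s 6652 tool xy rect [68.5 -0.1] [57.3 36.2] 0.93 z 177.6 slopes [ 2.00000e-03 -1.00000e-03  1.77438e+02] xmin/max [40.8 96.5] ymean -0.2
```

>>> {"method": "move_arm", "body": {"commands": [0,1.3,-2,0,0,0,0,0,0,0,0,0,0,0,0,0,0,0,0,0,0,0,0,0,0,0,0,0]}}

```text
time: 43.2
position: [460.8, -138.9, 239.0]
tcp_rot: [[0.998, 0.068, -0.0], [0.068, -0.998, 0.0], [-0.0, -0.0, -1.0]]
contact_force: [0.4, -0.5, -1.2]
grip_width: 0.252
gripper_force: 49.8
```

>>> {"method": "move_arm", "body": {"commands": [8,0.4,0,0,0,0,0,8,0.4,0,0,0,0,0,8,0.4,0,0,0,0,0,8,0.4,0,0,0,0,0,8,0.4,0,0,0,0,0,0,0,0,0,0,0,0]}}

```text
time: 43.7
position: [502.7, -137.1, 239.2]
tcp_rot: [[0.998, 0.068, 0.002], [0.068, -0.998, -0.001], [0.002, 0.001, -1.0]]
contact_force: [0.4, -0.1, -0.5]
grip_width: 0.251
gripper_force: 49.8
```

>>> {"method": "move_arm", "body": {"commands": [8,0.5,0.5,0,0,0,0,8,0.5,0,0,0,0,0,8,0.4,0,0,0,0,0,8,0.4,0,0,0,0,0,4,0.2,0,0,0,0,0,0,0,0,0,0,0,0]}}

```text
time: 44.2
position: [537.9, -135.0, 239.6]
tcp_rot: [[0.998, 0.068, 0.001], [0.068, -0.998, -0.0], [0.001, 0.0, -1.0]]
contact_force: [-0.1, -0.5, -0.8]
grip_width: 0.254
gripper_force: 49.8
```

>>> {"method": "move_arm", "body": {"commands": [3,0.1,0,0,0,0,0,3,0.2,0,0,0,0,0,0,0,0,0,0,0,0,0,0,0,0,0,0,0]}}

```text
time: 44.53
position: [542.8, -134.7, 239.6]
tcp_rot: [[0.998, 0.068, -0.0], [0.068, -0.998, 0.0], [-0.0, -0.0, -1.0]]
contact_force: [-0.4, 0.8, -1.5]
grip_width: 0.253
gripper_force: 49.8
```

>>> {"method": "move_arm", "body": {"commands": [2,0.1,0,0,0,0,0,2,0.1,0,0,0,0,0,0,0,0,0,0,0,0,0,0,0,0,0,0,0]}}

```text
time: 44.87
position: [546.2, -134.5, 239.4]
tcp_rot: [[0.998, 0.068, -0.002], [0.068, -0.998, 0.0], [-0.002, -0.0, -1.0]]
contact_force: [-4.2, -0.6, 0.5]
grip_width: 0.254
gripper_force: 49.8
```

Contact. I'll seat it, release, lift clear and check.

>>> {"method": "move_arm", "body": {"commands": [2,0.1,0,0,0,0,0,1.5,0,0,0,0,0,0,0,0,0,0,0,0,0,0,0,0,0,0,0,0.45,0,0,0,0,0,0,0.45,0,0,0,0,0,0,0.45,0,0,0,0,0,0,0.45,0,0,0,0,0,0,0.45,0,0,20,0,0,0,0.45,0,0,40,0,0,0,0.45]}}

```text
time: 45.7
position: [548.9, -133.6, 295.6]
tcp_rot: [[0.998, 0.067, -0.009], [0.068, -0.998, 0.004], [-0.009, -0.005, -1.0]]
contact_force: [0.9, 0.2, -0.4]
grip_width: 0.448
gripper_force: 0.0
```

>>> {"method": "move_arm", "body": {"commands": [0,0,40,0,0,0,0.45,0,0,40,0,0,0,0.45,-20,0,20,0,0,0,0.45,-30,0,0,0,0,0,0.45,0,0,0,0,0,0,0.45,0,0,0,0,0,0,0.45,0,0,0,0,0,0,0.45]}}

```text
time: 46.28
position: [500.6, -134.4, 399.6]
tcp_rot: [[0.998, 0.067, 0.001], [0.067, -0.998, -0.0], [0.001, 0.0, -1.0]]
contact_force: [-0.1, 0.2, -0.2]
grip_width: 0.452
gripper_force: 0.0
```

```bash
python3 - <<'E'
from h import *
s=telemetry.get_state();print(s["position"].round(1),s["grip_width"])
f=grab("wrist");handle_rows(f,"red",(480,620),(-180,-90));handle_rows(f,"green",(480,620),(-320,-240));rackm(f);save(f,"pics/w15.png")
f=grab("scene");save(f,"pics/s15.png");W=cloud(f)
for c,yr in(("red",(-180,-90)),("green",(-320,-240))):
    try: handle_rows(f,c,(480,620),yr)
    except Exception as e: print(c,e)
m=(f["pixels"].max(2)<60)&(W[...,2]>100)&(W[...,2]<130)&(W[...,1]>30)&(W[...,1]<100)&(W[...,0]>480)&(W[...,0]<660);Q=W[m];print("ball scene",len(Q),Q.mean(0) if len(Q) else 0)
f=grab("top");W=cloud(f);m=(f["pixels"].max(2)<60)&(W[...,2]>100)&(W[...,2]<130)&(W[...,1]>30)&(W[...,1]<100)&(W[...,0]>480)&(W[...,0]<660);Q=W[m];print("ball top",len(Q),Q.mean(0),Q.min(0),Q.max(0)) if m.any() else print("no ball")
for u,v in((285,140),(385,140),(490,140)): print(W[int(v/1.5),int(u/1.5)])
E
```

```text
[ 500.6 -134.4  399.6] 0.45182737417117697
red handle 1263 [ 542.3 -133.3] [78.  23.2] 3.46 z 67.1 x [503.9 580.8]
green handle 1379 [ 551.1 -281.6] [77.7 23.5] 2.72 z 68.0 x [513.1 589.2]
rack ((626.6058349609375, -204.48316955566406), (80.80055236816406, 230.43276977539062), 3.0745415687561035)
red handle 108 [ 532.9 -132.9] [61.3 23.6] 1.85 z 68.9 x [503.9 563.6]
green handle 63 [ 543.4 -279.1] [54.8 21.3] 5.85 z 69.9 x [516.1 570.1]
ball scene 75 [612.95789005  69.63362921 116.61860632]
ball top 86 [604.5718731   60.53248765 120.2456905 ] [595.45370977  50.99764981 112.47309767] [617.65313655  71.66338842 126.11150874]
[744.41980523 151.60241138 105.84148114]
[784.34858724  11.63970264   3.71560905]
[ 775.46135447 -150.47884421   43.4461037 ]
```

Both blades are home in the rack, the lever is still fully locked, and the mug, bottle and tin have not moved. The arm is clear, so I'll hand in.

```bash
python3 -c "
from rig import robot
print(robot.sign_off())"
```

```text
the job is handed in; nothing more can be done
None
```

The job is handed in: I gauged the red and green blades in the jig and locked it, then slid red into rack slot 0 and green into slot 2; no yellow blade was on the bench, and the mug, bottle and tin have not moved.

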